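Set up the trial-weight shelf at the balancing machine

TASK

First hang the green shelf on the wall cleat: tip its front up, bring the angled strip at its rear over the cleat, and let it down and go so that it hangs level, fully home and roughly centred on the cleat. Then lever the blue case's lid open with the blade tool through the slot at its front, and stand all the brass weights from the case upright in one row on the black rubber strip along the shelf, none overhanging the strip. To finish, shut the case, with the blade tool laid back on its orange mat; leave the two bearing rings alone.

Things in the scene. Friction and masses are not known exactly. Their poses are not given: they have to be found in the camera images.
- panel: Low grey upright board at the back of the bench, fixed, 320 mm wide, 150 mm high, carrying the wall cleat. Origin: on its front face (the side the shelf hangs on), at bench level, middle of its width; x points into the board, y along it, z up.
- shelf_tab (a point): Centre of the upright label tab at the front of the loose green hook-on shelf: grip the shelf here. Tab 10 mm thick, 60 wide, 42 high from the shelf's underside; this point is 26 mm above the underside and 50 mm in front of the shelf's middle. Axes (the shelf's): x from front to rear, y along it, z up. It starts standing level on the bench; mass 0.36 to 0.54 kg, centre of mass about 70 mm behind the tab.
- shelf_row (a point): Middle of the shelf's floor, on its top: centre of a black rubber strip 54 x 206 mm, the place for the weights. Floor 110 (x) x 220 (y) mm, 6 mm thick; rims 10 mm high above it at front and ends; back plate 95 mm high over the underside. Axes as the shelf's. Properly hung, this point is 79 mm in front of the board's face and 66 mm above the bench.
- shelf_strip (a point): Middle of the lower free end of the shelf's angled rear strip (aluminium, 200 mm long, 5 thick), which slopes at 50 degrees from the top of the back plate down and to the rear. The point is 75.4 mm behind the shelf's middle, 65.3 mm above its underside, half-way through the plate. Two feet low on the back plate, reaching 79 mm behind the middle, rest on the board when hung.
- case: Blue weight case, fixed, 110 mm deep (x, from slot side to hinge), 225 wide (y), 54 high without its lid; walls and floor 5 mm thick. Origin: centre of the underside; z up. The weights stand on its floor in a line along y through the middle, in five places 42 mm apart, some empty; the lid hides them until opened.
- case_lid (a joint): Angle of the case's flat lid (6 mm thick, flush with the walls): 0 shut, grows as it opens up and to the rear, stop at 1.8 rad (past upright). Stiff hinge: the lid stays where it is left; lifting takes about 1.5 N at its front edge.
- case_hinge (a point): Middle of the lid's hinge axis (along the case's y): rear top edge of the case, 54 mm above the bench, level with the underside of the shut lid. Axes as for the case.
- case_slot (a point): Middle of the mouth of the pry slot at the top of the case's front wall (outer face): 50 mm wide, 9 mm high, directly under the lid, open through the 5 mm wall into the case. The point is half-way up the slot, 49.5 mm above the bench. x points into the case.
- lid_edge (a point): Middle of the lid's front edge (half-way through its thickness), 110 mm from the hinge axis; moves with the lid.
- blade_grip (a point): Place to grip the blade tool: in its red handle, half-way up, near the balance point. x points along the tool to the blade. Handle from 65 mm behind this point to 25 mm ahead, 20 mm wide, 24 high; flat steel blade 16 mm wide, 3 thick, at the handle's mid-height, its end 105 mm ahead of this point. Mass 90 g.
- blade_tip (a point): End of the blade, 105 mm ahead of the grip point along the tool's x axis.
- mat: Orange mat fixed on the bench, 100 x 200 mm (x, y), 3 mm thick, where the blade tool lies and is to be put back. Origin: centre of its underside.
- cleat (a point): Middle of the top edge of the board's aluminium cleat, 137.5 mm above the bench, 19 mm in front of the board's face; axes as the board's. The cleat is a plate 280 mm long, 5 thick, rising from the board's face outwards at 50 degrees: between it and the board is a V groove open at the top, 17 mm wide there and 20 mm deep. The board's top is 12.5 mm above this point.
- bearing_a: Loose steel bearing ring, 52 mm across, 15 mm high, lying on the bench; a bystander to leave alone. Origin: centre of its underside.
- bearing_b: Loose steel bearing ring, 52 mm across, 15 mm high, lying on the bench; a bystander to leave alone. Origin: centre of its underside.
- weight1_mid (a point): Centre (half-way up) of a brass trial weight; 3 to 5 of the five are present, in the case at the start. Round body 34 mm across and 22 mm high, on it a neck and a knob 20 mm across from 30 to 46 mm above the foot: grip it by the knob. Total height 46 mm, mass about 0.17 kg. z is its axis.
- weight2_mid (a point): Centre (half-way up) of a brass trial weight; 3 to 5 of the five are present, in the case at the start. Round body 34 mm across and 22 mm high, on it a neck and a knob 20 mm across from 30 to 46 mm above the foot: grip it by the knob. Total height 46 mm, mass about 0.17 kg. z is its axis.
- weight3_mid (a point): Centre (half-way up) of a brass trial weight; 3 to 5 of the five are present, in the case at the start. Round body 34 mm across and 22 mm high, on it a neck and a knob 20 mm across from 30 to 46 mm above the foot: grip it by the knob. Total height 46 mm, mass about 0.17 kg. z is its axis.
- weight4_mid (a point): Centre (half-way up) of a brass trial weight; 3 to 5 of the five are present, in the case at the start. Round body 34 mm across and 22 mm high, on it a neck and a knob 20 mm across from 30 to 46 mm above the foot: grip it by the knob. Total height 46 mm, mass about 0.17 kg. z is its axis.
- weight5_mid (a point): Centre (half-way up) of a brass trial weight; 3 to 5 of the five are present, in the case at the start. Round body 34 mm across and 22 mm high, on it a neck and a knob 20 mm across from 30 to 46 mm above the foot: grip it by the knob. Total height 46 mm, mass about 0.17 kg. z is its axis.

How it is judged:
By the outcome, as a careful person would: the job done as asked, in the order asked, and still so for the second after the job is handed in, with the robot touching nothing.
Of weight1, weight2, weight3, weight4, weight5 only 3 to 5 are there at a start; the rules pass over those that are not, and their reading is None.
At some moment in a run one of blade may be knocked a few centimetres aside while the robot is not near it.
Once in a run the grip may slacken for a moment while it holds something.
It also fails if it takes over 210 s, if anything falls off the work surface, if the arm or the gripper's body presses on something with over 40 N, if the wrist force passes 120 N, or if a joint passes its speed limit or range.

ROBOT

A 7-joint arm with a two-finger parallel gripper is mounted at the origin on the work surface. World frame = base frame: x ahead of the robot, y to its left, z up, the work surface at z = 0. Lengths are in m, angles in rad, forces in N, time in s.
With the tool pointing down it reaches from about 0.35 to 0.9 m from the base axis. Payload 8.1 kg.
Tool frame: the origin (TCP) lies on the centre line of the jaws, within the pads' length; the fingertips stand 19 mm ahead of it and the grasp point (between the pads) is the TCP; z points along the fingers, y is the direction in which the jaws open and shut (so a half turn about z gives the same grasp; the last joint's range is limited). The gripper opens to 92 mm and grips with 3 to 60 N. Pads are 19 mm wide; open, the fingers measure 130 mm over their backs; the gripper's body (75 mm by 190 mm) begins 47 mm behind the grasp point.
Start: joints at [1.204, 0.434, 0.025, 1.573, -0.012, 1.134, -0.075], TCP at [0.163, -0.603, 0.246] pointing down, gripper open.
Joint ranges: [-2.62, 2.62], [-0.44, 2.09], [-1.27, 1.32], [0.08, 2.57], [-1.32, 4.46], [0.12, 2], [-2.74, 2.74]. Speed limits (rad/s): [2.22, 2.22, 3.01, 3.01, 3.14, 3.14, 3.14].

INTERFACE

Orientations are given as a rotation vector (axis times angle).
In Python, from cell import monitor, imaging, workorder, outline_of gives the robot as it stands.
- The arm moves only by the tool move_arm, never from a script. Its argument "series" is a list of rows, each a list of 6 numbers: the shift along the world's x, y, z in cm, then the turn, a rotation vector about the world's x, y, z in degrees. A call has 1 to 8 rows; each row shifts and turns the commanded pose from where the row before left it; what a row does not reach is not made up. A row lasts 1/10 s, in which the tool goes at most 50 mm and 8.59 degrees, less where a joint would pass 70% of its speed; a pose out of reach is approached as far as the arm can. A call with a gripper value outside its range is refused whole. "grip" is the opening, from 0 (shut) to 1 (fully open), set as the call begins (left out, the last holds). The fingers move at their own pace and stop on an object; "force" is the grip in N (left out, the last holds). Time passes only in rows, so rows that do not move let the fingers close. It gives the time, the measured TCP pose, the force and the opening at its end, in the units of the state.
- monitor.observe(): the state, without advancing time (a new reading comes with each control period).
- imaging.get_image(name): name is "scene" or "top" or "wrist"; returns a dict with "color" (420x560x3 uint8, red, green, blue), "fx", "fy", "cx", "cy" (pixels), "rvec" (rotation vector, rad) and "tvec" (3), from world to camera coordinates, as OpenCV has them; the wrist camera has in their place "mount" (4x4, takes a point from camera to tool coordinates, whose origin is the TCP and whose axes are the flange's). Camera axes: x right, y down, z forward; pixel columns grow to the right and rows downward; lengths in m; the calibration is good to about 2 mm. A picture is of the moment at which its call begins: read the wrist's pose just before it. There is no depth.
- workorder.sign_off(): hands the job in, once; it reports no verdict.
Trained networks look in the newest picture that a camera, given by its name, has taken for a name from the list of things; names that differ only in an ending like _2 or _b are one class to them, and where a whole thing is asked for, a point or a joint stands for the part that bears it (a point fixed in the world has none). Each returns a list of dicts, best first, with "p" (0 to 1); they miss things now and then, are a little off and sometimes report something else, mostly with a low value. They report only what shows in the picture. A call takes as long as a camera call.
- outline_of(camera, thing): "mask" (420x560 bool, what is visible of it) and "rect" ([left, top, width, height] in pixels, round what is visible of it).
The state is a dict: "clock": time; "joints": joint angles; "dq": joint speeds; "joint_efforts": joint torques, N m; "position": TCP position; "ee_rot": TCP orientation; "force": force on the tool from outside, world axes, zero at the start; "ft_torque": the same for the moment, N m; "width": opening from 0.0 (shut) to 1.0 (fully open).
Only numpy, scipy, OpenCV 4.12 (cv2) and the standard library are available. Lean on these libraries where they do the work, as an engineer would, in place of code of your own. Each camera call takes 0.05 s, during which the arm holds its last target. There are 200 camera calls.

## Working session

There is one attempt and no reset: what is moved stays moved. The work goes in short steps, Python scripts to look and compute and a tool call to move; the robot and the scene stay as the last step left them, time stands still between calls to the robot, and variables do not carry over. Pictures are saved under pics/ and viewed, about 12 in all and at most 16, crops included, and the job is handed in when it is done.

Besides the shell and the picture viewer there is one more tool, called after "Emit:" as a command line: name --pt "numbers of a row" for each row, then --argument value for the rest. move_arm: Moves the arm, as the interface text tells. Its arguments: {"type":"object","properties":{"series":{"type":"array"},"grip":{"type":"number"},"force":{"type":"number"}},"required":["series"]}

```bash
mkdir -p pics; ls; python3 - <<'E'
from cell import monitor, imaging
import cv2,numpy as np
print(monitor.observe())
for n in ["scene","top"]:
    im=imaging.get_image(n); cv2.imwrite(f"pics/{n}0.png",im["color"][:,:,::-1])
    R=cv2.Rodrigues(np.array(im["rvec"]))[0]; print(n,im["fx"],im["fy"],im["cx"],im["cy"],R.round(4).tolist(),np.array(im["tvec"]).round(4), (-R.T@np.array(im["tvec"])).round(3))
w=imaging.get_image("wrist");print(w["fx"],w["cx"],w["cy"],w["mount"])
a=cv2.imread("pics/top0.png");cv2.imwrite("pics/top0b.png",cv2.resize(a,(800,600)))
E
```

```text
pics
{'clock': 0.0, 'joints': array([ 1.20438033,  0.43521277,  0.02498304,  1.57410875, -0.01160507,
        1.13400135, -0.07507823]), 'dq': array([ 0.00167424,  0.00038942, -0.0003076 , -0.00114454,  0.00148805,
       -0.00042953, -0.00072113]), 'joint_efforts': array([-5.19195055e-04, -6.67844582e+01,  9.85142179e-01, -3.14466512e+01,
       -6.04572985e-02,  4.30284650e-02,  1.69431360e-04]), 'position': array([ 0.16279378, -0.60291887,  0.2449469 ]), 'ee_rot': array([-3.11278041e+00, -4.12904642e-01,  5.48755027e-04]), 'force': array([-0.49254776,  0.14227723,  0.87182511]), 'ft_torque': array([-0.0118998,  0.0180839,  0.007147 ]), 'width': 1.0009054504427417}
scene 459.10780690085085 459.10780690085085 286.645114599042 205.24760950851777 [[0.7127, 0.7015, 0.0002], [0.4756, -0.4829, -0.7353], [-0.5157, 0.5241, -0.6778]] [-0.4102 -0.1668  1.5272] [ 1.159 -0.593  0.913]
top 415.74283458018584 415.74283458018584 277.9370249165598 213.80368275034195 [[-0.0158, -0.9998, 0.0117], [-0.9942, 0.0145, -0.1067], [0.1065, -0.0133, -0.9942]] [0.029  0.5483 0.9799] [0.441 0.034 1.032]
292.66811704697005 279.31163401667993 209.98621489490577 [[-3.10726222e-04 -9.64875233e-01 -2.62708371e-01  7.09098673e-02]
 [ 9.99999950e-01 -2.82805273e-04 -1.44092869e-04  5.60269832e-05]
 [ 6.47363281e-05 -2.62708402e-01  9.64875272e-01 -1.38520885e-01]
 [ 0.00000000e+00  0.00000000e+00  0.00000000e+00  1.00000000e+00]]
```

View pics/top0.png

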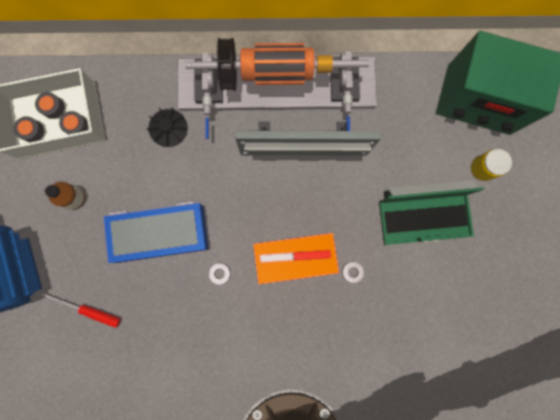

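View pics/scene0.png

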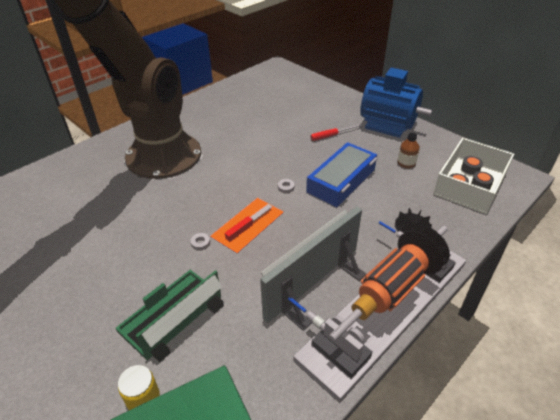

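```bash
cat > h.py <<'E'
import numpy as np,cv2
from scipy.optimize import minimize
from scipy.spatial.transform import Rotation as Ro
from cell import monitor,imaging,outline_of
def cam(n):
    if n=="wrist":
        s=monitor.observe(); im=imaging.get_image(n); M=np.array(im["mount"])
        T=np.eye(4);T[:3,:3]=Ro.from_rotvec(s["ee_rot"]).as_matrix();T[:3,3]=s["position"]
        W=np.linalg.inv(T@M); R,t=W[:3,:3],W[:3,3]
    else:
        im=imaging.get_image(n); R=cv2.Rodrigues(np.array(im["rvec"]))[0]; t=np.array(im["tvec"])
    K=np.array([[im["fx"],0,im["cx"]],[0,im["fy"],im["cy"]],[0,0,1.]])
    return dict(n=n,im=im["color"],R=R,t=t,K=K)
def proj(c,P):
    q=(np.atleast_2d(P)@c["R"].T+c["t"])@c["K"].T
    return q[:,:2]/q[:,2:]
def back(c,uv,z):
    d=np.linalg.solve(c["K"],np.c_[np.atleast_2d(uv),np.ones(len(np.atleast_2d(uv)))].T).T@c["R"]
    o=-c["R"].T@c["t"]; return o+d*((z-o[2])/d[:,2])[:,None]
def box(x0,x1,y0,y1,z0,z1): return np.array([[x,y,z] for x in(x0,x1) for y in(y0,y1) for z in(z0,z1)])/1000.
def cyl(r,z0,z1):
    a=np.linspace(0,2*np.pi,40); return np.r_[np.c_[r*np.cos(a),r*np.sin(a),0*a+z0],np.c_[r*np.cos(a),r*np.sin(a),0*a+z1]]/1000.
sl=np.array([[-75.4-0,0,65.3]])
MOD=dict(case=[box(-55,55,-112.5,112.5,0,60)],mat=[box(-50,50,-100,100,0,3)],
 bearing_a=[cyl(26,0,15)],blade_grip=[box(-65,25,-10,10,-12,12),box(25,105,-8,8,-1.5,1.5)],
 panel=[box(0,15,-160,160,0,150),box(-19,0,-140,140,110,137.5)],
 shelf_tab=[box(-55,55,-110,110,0,16),box(-55,-45,-30,30,0,42),box(47,55,-110,110,0,95),box(47,77,-100,100,63,95),])
def warp(m,p,z=0):
    x,y,a=p; c,s=np.cos(a),np.sin(a); return m@np.array([[c,-s,0],[s,c,0],[0,0,1]]).T+[x,y,z]
def render(c,name,p,z,S=4):
    M=np.zeros((420*S,560*S),np.uint8)
    for m in MOD[name]:
        h=cv2.convexHull((((proj(c,warp(m,p,z))+.5)*S-.5)).astype(np.float32)); cv2.fillConvexPoly(M,np.round(h*16).astype(np.int32),1,shift=4)
    return M
def fit(cams,masks,name,p0,z=0,S=4):
    big=[cv2.resize(m.astype(np.uint8),None,fx=S,fy=S,interpolation=cv2.INTER_LINEAR) for m in masks]
    def f(p):
        e=0
        for c,b in zip(cams,big):
            M=render(c,name,p,z,S); e+=1-(M&b).sum()/max(1,(M|b).sum())
        return e/len(cams)
    p0=np.array(p0,float)
    for d in(.02,.006):
        r=minimize(f,p0,method="Nelder-Mead",options=dict(initial_simplex=np.vstack([p0]+[p0+np.eye(3)[i]*[d,d,d*5] for i in range(3)]),xatol=2e-4,fatol=1e-4,maxiter=150)); p0=r.x
    return r.x,r.fun
E
python3 - <<'E'
from h import *
t=cam("top"); s=cam("scene")
print((t["im"]).shape)
for n in ["case","mat","blade_grip","panel","shelf_tab","bearing_a"]:
    ot=outline_of("top",n); os=outline_of("scene",n)
    print(n,[(round(o["p"],2),list(map(int,o["rect"]))) for o in ot],[(round(o["p"],2),list(map(int,o["rect"]))) for o in os])
    if not ot: continue
    z=.015 if n=="blade_grip" else 0
    for k,o in enumerate(ot[:2 if n=="bearing_a" else 1]):
        m=o["mask"]; v,u=np.nonzero(m); p0=back(t,[[u.mean(),v.mean()]],.03)[0]
        a0={"blade_grip":np.pi/2}.get(n,0.05)
        for cs,ms in ([t],[m]),([s],[os[0]["mask"]] if os else []),([t,s],[m,os[0]["mask"]] if os else []):
            if len(ms)<len(cs) or n=="bearing_a" and len(cs)+ (cs[0]["n"]=="scene")>1: continue
            p,e=fit(cs,ms,n,[p0[0],p0[1],a0],z); print("  ",[c["n"] for c in cs],p.round(4),round(e,3))
E
```

```text
(420, 560, 3)
case [(0.98, [104, 200, 102, 60]), (0.49, [261, 249, 69, 12])] [(0.71, [305, 142, 71, 65]), (0.53, [113, 269, 109, 94])]
   ['top'] [0.5067 0.3129 0.1317] 0.043
   ['scene'] [0.5051 0.3131 0.1279] 0.018
   ['top', 'scene'] [0.5062 0.3125 0.1319] 0.034
mat [(0.64, [252, 229, 86, 55])] [(0.64, [212, 198, 69, 55])]
   ['top'] [ 0.4426 -0.0206  0.1227] 0.171
   ['scene'] [ 0.441  -0.0206  0.1132] 0.218
   ['top', 'scene'] [ 0.442  -0.0203  0.1155] 0.197
blade_grip [(0.81, [261, 250, 67, 10]), (0.64, [105, 206, 98, 52]), (0.5, [376, 180, 102, 63])] [(0.85, [221, 207, 46, 32])]
   ['top'] [ 0.448  -0.0377  1.6175] 0.105
   ['scene'] [ 0.4469 -0.0382  1.63  ] 0.118
   ['top', 'scene'] [ 0.4477 -0.0383  1.6217] 0.121
panel [(0.78, [237, 120, 144, 31])] [(0.63, [259, 207, 106, 123]), (0.49, [223, 207, 48, 32]), (0.37, [307, 144, 72, 62])]
   ['top'] [ 0.7025 -0.0454 -0.0118] 0.07
   ['scene'] [ 0.7002 -0.0442 -0.0152] 0.149
   ['top', 'scene'] [ 0.7023 -0.0457 -0.0133] 0.117
shelf_tab [(0.63, [377, 178, 106, 67])] [(0.6, [113, 270, 108, 92]), (0.25, [309, 144, 68, 48])]
   ['top'] [ 0.5334 -0.3444  0.095 ] 0.053
   ['scene'] [ 0.5332 -0.3435  0.0776] 0.086
   ['top', 'scene'] [ 0.5334 -0.3438  0.0847] 0.071
bearing_a [(0.6, [341, 261, 22, 20]), (0.57, [210, 260, 23, 25])] [(0.73, [279, 178, 17, 15]), (0.52, [189, 230, 22, 20])]
   ['top'] [ 0.4051 -0.1597  0.1184] 0.278
   ['top'] [0.4085 0.1671 0.0985] 0.243
```

Emit:
move_arm --pt "3.2 2.5 0 0 0 8" --pt "3.2 2.5 0 0 0 8" --pt "3.2 2.5 0 0 0 8" --pt "3.2 2.5 -1 0 0 8" --pt "3.2 2.5 -1 0 0 8" --pt "3.2 2.5 -1 0 0 8" --pt "3.2 2.5 -1 0 0 8" --pt "3.2 2.5 -1 0 0 8"

```text
clock: 1.65
position: [0.4201, -0.4024, 0.1956]
ee_rot: [2.416, 2.007, 0.0]
force: [0.1, -0.2, -0.7]
width: 0.999
```

Emit:
move_arm --pt "3.2 2.7 -1 0 0 8" --pt "3.3 2.7 -1 0 0 8" --pt "0 0 -1 0 0 0" --pt "0 0 0 0 0 0" --pt "0 0 0 0 0 0"

```text
clock: 2.15
position: [0.4829, -0.3505, 0.1657]
ee_rot: [-2.123, -2.315, 0.002]
force: [0.5, -1.0, -0.1]
width: 0.998
```

```bash
python3 - <<'E'
from h import *
w=cam("wrist"); im=w["im"][:,:,::-1].copy()
s=monitor.observe(); print(s["position"],s["ee_rot"],s["joints"].round(2),s["force"])
o=outline_of("wrist","shelf_tab"); print([(x["p"],x["rect"]) for x in o])
if o: 
    p,e=fit([w],[o[0]["mask"]],"shelf_tab",[.5334,-.344,.087]);print(p,e)
    for q,cl in((p,(0,0,255)),([.5334,-.344,.087],(0,255,255))):
      for m in MOD["shelf_tab"]: cv2.polylines(im,[cv2.convexHull(proj(w,warp(m,q)).astype(np.float32)).astype(int)],True,cl,1)
cv2.imwrite("pics/w1.png",im)
E
```

```text
[ 0.48291434 -0.35089327  0.16604821] [ 2.12355615e+00  2.31484375e+00 -1.52768633e-03] [ 0.8   0.5  -0.38  1.72  0.22  0.97  0.43] [-0.4333533  -0.85204127  0.26916202]
[(0.65, [273.3, 68.0, 174.2, 252.4]), (0.28, [520.3, 0.2, 39.5, 70.0])]
[ 0.51901425 -0.34490271  0.08580009] 0.29638318131011354
```

View pics/w1.png

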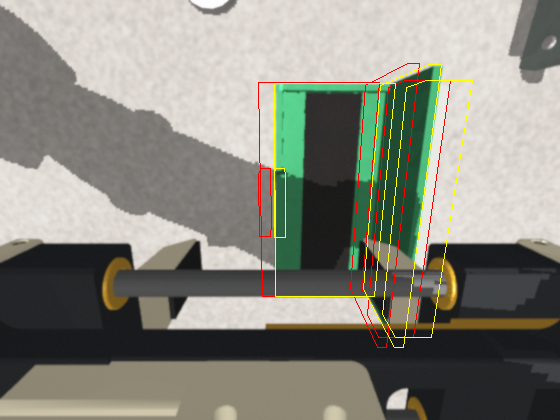

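Emit:
move_arm --pt "0 0.1 -3 0 0 0" --pt "0 0.1 -3 0 0 0" --pt "0 0 -2 0 0 0" --pt "0 0 -2 0 0 0" --pt "0 0 -1.5 0 0 0" --pt "0 0 -1 0 0 0" --pt "0 0 -0.7 0 0 0" --pt "0 0 0 0 0 0"

```text
clock: 3.05
position: [0.4837, -0.3475, 0.0333]
ee_rot: [-2.12, -2.317, 0.0]
force: [0.2, -0.3, 0.8]
width: 1.002
```

Emit:
move_arm --pt "0 0 0 0 0 0" --pt "0 0 0 0 0 0" --pt "0 0 0 0 0 0" --pt "0 0 0 0 0 0" --pt "0 0 0 0 0 0" --pt "0 0 0 0 0 0" --grip 0 --force 60

```text
clock: 3.65
position: [0.484, -0.3475, 0.0339]
ee_rot: [2.12, 2.318, -0.0]
force: [0.0, -0.7, -0.6]
width: 0.523
```

Emit:
move_arm --pt "0 0 0 0 0 0" --pt "0 0 0 0 0 0" --pt "0 0 0 0 0 0" --pt "0 0 0 0 0 0" --pt "0 0 0 0 0 0" --pt "0 0 0 0 0 0" --pt "0 0 0 0 0 0" --pt "0 0 0 0 0 0"

```text
clock: 4.45
position: [0.4838, -0.3475, 0.0337]
ee_rot: [-2.12, -2.318, 0.0]
force: [-1.4, -0.3, -0.6]
width: 0.1
```

Emit:
move_arm --pt "0 0 0.4 0 2 0" --pt "0 0 0.6 0 3 0" --pt "0 0 0.8 0 3 0" --pt "0 0 1 0 3 0" --pt "0 0 1 0 3 0" --pt "0 0 1 0 2 0" --pt "0 0 1 0 0 0" --pt "0 0 0 0 0 0"

```text
clock: 5.25
position: [0.4846, -0.3475, 0.0924]
ee_rot: [-1.974, -2.159, 0.276]
force: [0.2, 0.7, -4.9]
width: 0.106
```

Emit:
move_arm --pt "0 1.5 1 0 0 0" --pt "0 3 1 0 0 -0.8" --pt "0 3.5 1 0 0 -0.8" --pt "0 3.5 1 0 0 -0.8" --pt "0 3.5 1 0 0 -0.8" --pt "0 3.5 1 0 0 -0.8" --pt "0 3.5 1 0 0 -0.8" --pt "0 3.5 0.2 0 0 -0.9"

```text
clock: 6.05
position: [0.4836, -0.0907, 0.1648]
ee_rot: [-2.074, -2.051, 0.259]
force: [-0.3, 1.0, -5.1]
width: 0.108
```

Emit:
move_arm --pt "1 3 0 0 0 0" --pt "1 1.5 0 0 0 0" --pt "1.5 0.45 0 0 0 0" --pt "1.5 0 0 0 0 0" --pt "1 0 0 0 0 0" --pt "0 0 0 0 0 0" --pt "0 0 0 0 0 0"

```text
clock: 6.75
position: [0.5433, -0.0433, 0.1634]
ee_rot: [-2.072, -2.049, 0.262]
force: [-0.5, -0.2, -4.8]
width: 0.106
```

```bash
cat >> h.py <<'E'
PB=np.array([.7023,-.0457,-.0125])
def draw(c,P,im,col,closed=False): cv2.polylines(im,[np.round(proj(c,np.array(P))*1).astype(np.int32)],closed,col,1,cv2.LINE_AA)
E
python3 - <<'E'
from h import *
s=monitor.observe();print(s["position"],s["ee_rot"],s["force"],s["width"])
R=Ro.from_rotvec(s["ee_rot"]).as_matrix()
X=R[:,1]; Z=-R[:,2]; Y=-R[:,0]*1.0  # shelf axes: x=tool y, z=-tool z
Y=np.cross(Z,X); P=s["position"]
print("shelf x",X.round(3),"Y",Y.round(3))
f=lambda x,y,z:P+X*(x+50)/1000+Y*y/1000+Z*(z-33.7)/1000
T=f(75.4,0,65.3); b=warp(np.array([[0,0,0]]),PB)[0]; n=np.array([np.cos(PB[2]),np.sin(PB[2]),0])
print("tip",T.round(4),"front of board mm",(n@(b-T)*1000).round(1),"y off",((T-b)@[-n[1],n[0],0]*1000).round(1))
for nme in("top","scene"):
    c=cam(nme); im=c["im"][:,:,::-1].copy()
    big=cv2.resize(im,None,fx=4,fy=4,interpolation=cv2.INTER_CUBIC)
    def L(pts,col): cv2.polylines(big,[np.round((proj(c,np.array(pts))+.5)*4).astype(np.int32)],False,col,1,cv2.LINE_AA)
    L(warp(np.array([[-.019,-.14,.1375],[-.019,.14,.1375]]),PB),(0,0,255))
    L(warp(np.array([[0,-.16,.150],[0,.16,.150]]),PB),(255,0,255))
    L([f(75.4,-100,65.3),f(75.4,100,65.3)],(0,255,255))
    L([f(50.4,-100,95),f(50.4,100,95)],(255,255,0))
    u,v=(proj(c,[b+[0,0,.14]])[0]*4).astype(int)
    cv2.imwrite(f"pics/{nme}2.png",big[max(0,v-300):v+300,max(0,u-400):u+400])
E
```

```text
[ 0.54329309 -0.04329774  0.16344594] [-2.07197377 -2.04945975  0.26208112] [-0.53362438 -0.15087041 -4.84876689] 0.10562499323738304
shelf x [ 0.961 -0.007 -0.275] Y [0.014 1.    0.024]
tip [ 0.6725 -0.0451  0.1593] front of board mm 29.8 y off 0.3
```

View pics/top2.png

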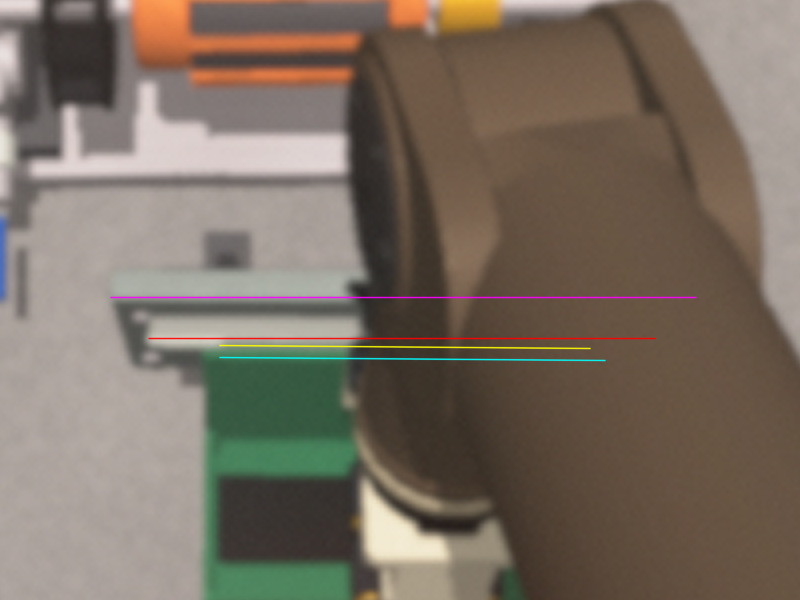

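View pics/scene2.png

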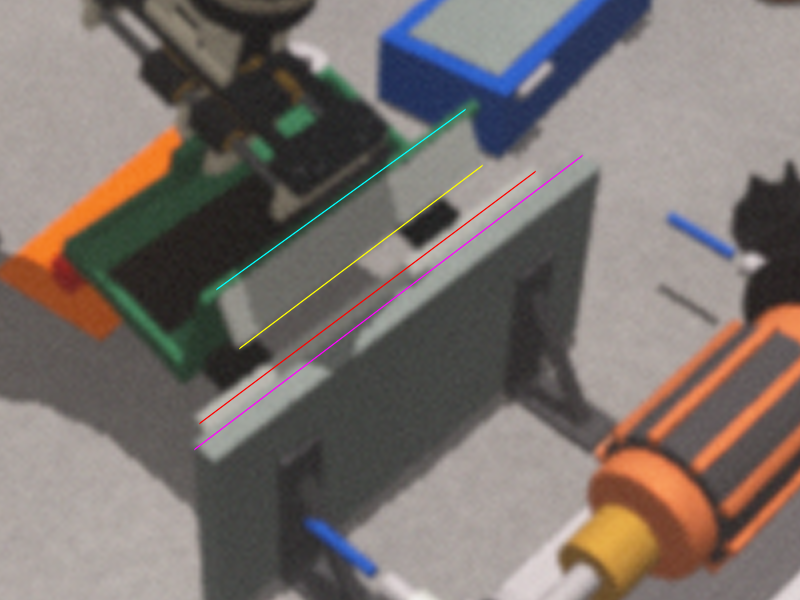

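Emit:
move_arm --pt "1 0 0 0 0 0" --pt "0.95 0 0 0 0 0" --pt "0 0 -0.6 0 0 0" --pt "0 0 -0.6 0 0 0" --pt "0 0 -0.6 0 0 0" --pt "0 0 -0.3 0 0 0" --pt "0 0 0 0 0 0" --pt "0 0 0 0 0 0"

```text
clock: 7.65
position: [0.5634, -0.0429, 0.1428]
ee_rot: [-2.072, -2.051, 0.261]
force: [-0.1, 0.7, -5.7]
width: 0.107
```

Emit:
move_arm --pt "0 0 -0.3 0 0 0" --pt "0 0 -0.2 0 0 0" --pt "0 0 0 0 0 0" --pt "0 0 0 0 0 0"

```text
clock: 8.05
position: [0.5634, -0.0429, 0.1377]
ee_rot: [-2.072, -2.051, 0.261]
force: [-0.6, -0.2, -4.6]
width: 0.104
```

Emit:
move_arm --pt "0 0 -0.2 0 0 0" --pt "0 0 -0.1 0 0 0" --pt "0 0 0 0 0 0"

```text
clock: 8.35
position: [0.5637, -0.0429, 0.1348]
ee_rot: [-2.072, -2.051, 0.261]
force: [1.2, -0.3, -3.2]
width: 0.106
```

Emit:
move_arm --pt "0.1 0 -0.5 0 -2 0" --pt "0.1 0 -0.5 0 -2 0" --pt "0.1 0 -0.5 0 -2 0" --pt "0.1 0 -0.5 0 -2 0" --pt "0 0 0 0 0 0"

```text
clock: 8.85
position: [0.5664, -0.043, 0.1145]
ee_rot: [-2.146, -2.128, 0.12]
force: [0.3, 0.4, -5.3]
width: 0.105
```

Emit:
move_arm --pt "0.1 0 -0.5 0 -2 0" --pt "0.1 0 -0.5 0 -2 0" --pt "0.1 0 -0.5 0 -2 0" --pt "0 0 0 0 0 0"

```text
clock: 9.25
position: [0.5696, -0.043, 0.0995]
ee_rot: [-2.198, -2.183, 0.009]
force: [0.1, -1.1, -4.3]
width: 0.105
```

Emit:
move_arm --pt "0 0 -0.3 0 0 0" --pt "0 0 -0.2 0 0 0" --pt "0 0 0 0 0 0" --pt "0 0 0 0 0 0"

```text
clock: 9.65
position: [0.5711, -0.0423, 0.0961]
ee_rot: [-2.199, -2.183, 0.006]
force: [-5.2, 1.5, 9.6]
width: 0.103
```

```bash
python3 - <<'E'
from h import *
s=monitor.observe();R=Ro.from_rotvec(s["ee_rot"]).as_matrix();print(R.round(3),s["position"],s["force"],s["ft_torque"])
E
```

```text
[[ 0.007  0.999 -0.033]
 [ 1.    -0.006  0.028]
 [ 0.027 -0.033 -0.999]] [ 0.57110781 -0.04232738  0.09607156] [-5.22071104  1.51064963  9.57955335] [-0.09110465  0.6947764  -0.23871773]
```

Emit:
move_arm --pt "-0.1 0 0.2 -0.8 0 0" --pt "-0.1 0 -0.1 -0.8 -0.9 0" --pt "0 0 -0.2 0 -0.9 0" --pt "0 0 0 0 0 0" --pt "0 0 0 0 0 0"

```text
clock: 10.15
position: [0.5705, -0.042, 0.0952]
ee_rot: [2.228, 2.212, 0.003]
force: [3.1, 2.3, 7.6]
width: 0.102
```

```bash
python3 - <<'E'
from h import *
s=monitor.observe();R=Ro.from_rotvec(s["ee_rot"]).as_matrix();print(R.round(3),s["position"],s["force"],s["ft_torque"])
E
```

```text
[[ 0.007  1.     0.003]
 [ 1.    -0.007  0.   ]
 [ 0.     0.003 -1.   ]] [ 0.57047707 -0.04203063  0.09521131] [3.0736657  2.32653397 7.61728937] [ 0.65845667 -0.29578298 -0.34092057]
```

Emit:
move_arm --pt "0 0 0 0 0 0" --pt "0 0 0 0 0 0" --pt "0 0 0 0 0 0" --pt "0 0 0 0 0 0" --force 5

```text
clock: 10.55
position: [0.5705, -0.0422, 0.0946]
ee_rot: [2.228, 2.213, 0.003]
force: [6.0, 2.4, 1.1]
width: 0.111
```

Emit:
move_arm --pt "0 0 0 0 0 0" --pt "0 0 0 0 0 0" --pt "0 0 0 0 0 0" --pt "0 0 0 0 0 0" --pt "0 0 0 0 0 0" --pt "0 0 0 0 0 0" --grip 0.5

```text
clock: 11.15
position: [0.5683, -0.043, 0.0936]
ee_rot: [-2.229, -2.212, 0.003]
force: [-0.1, 0.0, -0.7]
width: 0.494
```

```bash
cat > chk.py <<'E'
from h import *
import sys
s=monitor.observe();print(s["clock"],s["position"],s["force"],s["width"])
b=np.array([.7005,-.0457,0]); 
def f(x,y,z,PB=[.7005,-.0457,-.0125]): return warp(np.array([[-79+x,y,z+60]])/1000,PB)[0]
c=cam("scene"); big=cv2.resize(c["im"][:,:,::-1],None,fx=4,fy=4,interpolation=cv2.INTER_CUBIC)
def L(pts,col): cv2.polylines(big,[np.round((proj(c,np.array(pts))+.5)*4).astype(np.int32)],False,col,1,cv2.LINE_AA)
L([f(49,-110,95),f(49,110,95)],(255,255,0)); L([f(-55,-110,0),f(-55,110,0)],(0,255,255)); L([f(-27,-103,6),f(27,-103,6),f(27,103,6),f(-27,103,6),f(-27,-103,6)],(0,0,255)); L([f(-50,-30,42),f(-50,30,42)],(0,255,255))
L([f(-55,-110,0),f(-55,-110,16),f(55,-110,16)],(0,255,255))
u,v=(proj(c,[f(0,0,40)])[0]*4).astype(int)
cv2.imwrite(sys.argv[1],big[max(0,v-300):v+300,max(0,u-400):u+400])
E
python3 chk.py pics/s3.png
```

```text
11.15 [ 0.56829557 -0.0429923   0.0936449 ] [-0.13786763  0.0474313  -0.68355023] 0.4937767965062853
```

View pics/s3.png

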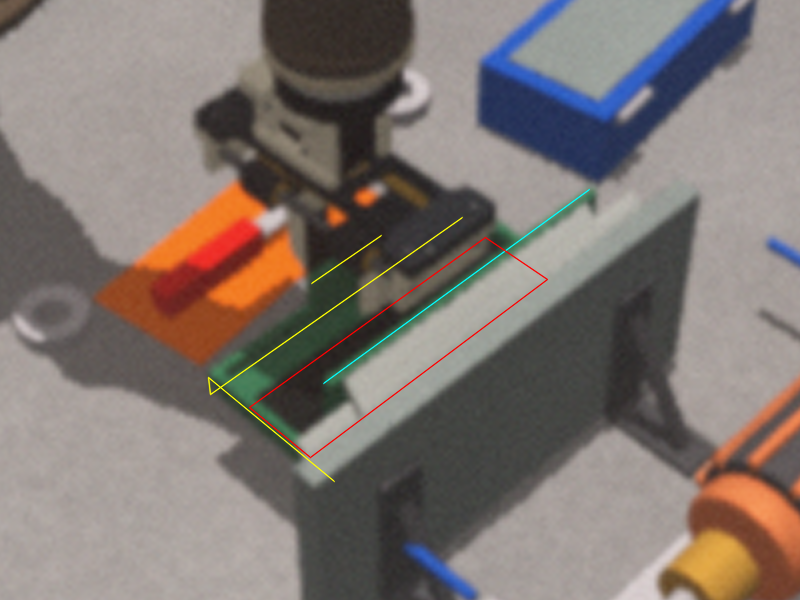

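Emit:
move_arm --pt "0 0 1 0 0 0" --pt "0 0 2 0 0 0" --pt "0 0 3 0 0 0" --pt "0 0 3 0 0 0" --pt "-2 0 2 0 0 0" --pt "-4 0 0 0 0 0" --pt "-4 0.5 0 0 0 3" --pt "-2 0 0 0 0 0"

```text
clock: 12.0
position: [0.4454, -0.0374, 0.2044]
ee_rot: [-2.167, -2.273, 0.005]
force: [-0.2, -0.1, -0.2]
width: 0.502
```

Emit:
move_arm --pt "0 0 0 0 0 0" --pt "0 0 0 0 0 0"

```text
clock: 12.2
position: [0.4489, -0.038, 0.2047]
ee_rot: [2.171, 2.27, -0.002]
force: [0.8, -0.4, -0.5]
width: 0.503
```

```bash
python3 - <<'E'
from h import *
w=cam("wrist"); im=w["im"][:,:,::-1].copy()
s=monitor.observe(); print(s["position"],s["ee_rot"],s["force"])
o=outline_of("wrist","blade_grip"); print([(x["p"],x["rect"]) for x in o])
t=cam("top"); sc=cam("scene"); ot=outline_of("top","blade_grip"); os=outline_of("scene","blade_grip")
print([(x["p"],x["rect"]) for x in ot],[(x["p"],x["rect"]) for x in os])
p,e=fit([w],[o[0]["mask"]],"blade_grip",[.4477,-.0383,1.62],.015);print(p,e)
if os: print(fit([sc],[os[0]["mask"]],"blade_grip",[.4477,-.0383,1.62],.015))
for m in MOD["blade_grip"]: cv2.polylines(im,[cv2.convexHull(proj(w,warp(m,p,.015)).astype(np.float32)).astype(int)],True,(0,255,255),1)
b2=cv2.resize(sc["im"][180:370,150:403,::-1],None,fx=1.5,fy=1.5); im=np.hstack([cv2.resize(im,(400,300)),np.zeros((300,1,3),np.uint8)+255,cv2.resize(b2,(399,300))])
cv2.imwrite("pics/w4.png",im)
E
```

```text
[ 0.44945368 -0.03794921  0.20450135] [ 2.17093549e+00  2.27040302e+00 -1.15256626e-03] [-0.14812694 -0.15398891  0.81161618]
[(0.91, [266.5, 96.4, 19.4, 153.7])]
[(0.58, [260.5, 254.3, 27.5, 7.2])] [(0.93, [224.0, 207.0, 44.9, 34.1])]
[ 0.44753793 -0.0383793   1.61081011] 0.0819029173223581
(array([ 0.44675135, -0.03600352,  1.61428417]), np.float64(0.12290990766159227))
```

View pics/w4.png

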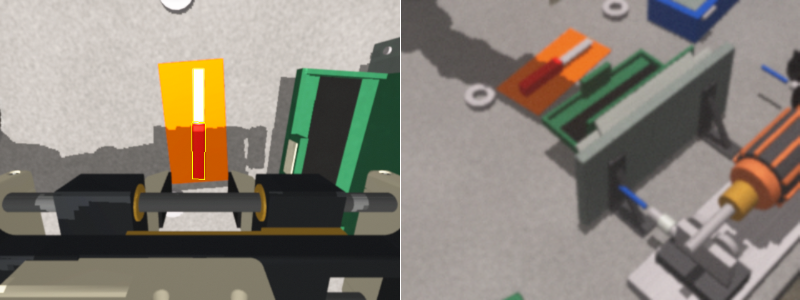

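Emit:
move_arm --pt "-0.2 0 -4 0 0 0" --pt "0 0 -4 0 0 0" --pt "0 0 -3.5 0 0 0" --pt "0 0 -3 0 0 0" --pt "0 0 -2 0 0 0" --pt "0 0 -1 0 0 0" --pt "0 0 -0.5 0 0 0" --pt "0 0 0 0 0 0"

```text
clock: 13.3
position: [0.4467, -0.0378, 0.0237]
ee_rot: [-2.17, -2.27, 0.003]
force: [-0.7, 0.0, 0.0]
width: 0.501
```

Emit:
move_arm --pt "0 0 0 0 0 0" --pt "0 0 0 0 0 0" --pt "0 0 0 0 0 0" --pt "0 0 0 0 0 0" --pt "0 0 0 0 0 0" --pt "0 0 0 0 0 0" --pt "0 0 0 0 0 0" --grip 0 --force 50

```text
clock: 14.0
position: [0.4468, -0.038, 0.0242]
ee_rot: [-2.171, -2.271, 0.002]
force: [-0.1, -1.3, 7.0]
width: 0.211
```

Emit:
move_arm --pt "0 0 1.5 0 0 0" --pt "0 0 3 0 0 0" --pt "-1 2 3 0 0 -7" --pt "-1.5 3.5 2 0 0 -8" --pt "-1.5 3.5 0 0 0 -8" --pt "-1.5 3.5 0 0 0 -8" --pt "-1.5 3.5 0 0 0 -8" --pt "-1.5 3.5 0 0 0 -8"

```text
clock: 14.8
position: [0.3618, 0.1557, 0.1189]
ee_rot: [-2.892, -1.223, 0.002]
force: [0.4, 1.0, 0.0]
width: 0.215
```

Emit:
move_arm --pt "-1.5 3.5 0 0 0 -8" --pt "-1.5 3.5 0 0 0 -8" --pt "-1 3 0 0 0 -8" --pt "-0.4 2.5 0 0 0 -8" --pt "0 0.57 0 0 0 -5.9" --pt "0 0 0 0 0 0" --pt "0 0 0 0 0 0"

```text
clock: 15.5
position: [0.3197, 0.2822, 0.1186]
ee_rot: [-3.13, -0.248, 0.002]
force: [-0.3, -0.0, -0.6]
width: 0.214
```

```bash
cat > bl.py <<'E'
from h import *
import sys
s=monitor.observe(); print(s["clock"],s["position"],s["ee_rot"],s["joints"].round(2),s["width"])
R=Ro.from_rotvec(s["ee_rot"]).as_matrix(); print("toolx",R[:,0].round(3),"z",R[:,2].round(3))
w=cam("wrist"); o=outline_of("wrist","blade_grip"); oc=outline_of("wrist","case")
print([(x["p"],x["rect"]) for x in o],[(x["p"],x["rect"]) for x in oc])
im=w["im"][:,:,::-1].copy()
tip=s["position"]+R[:,0]*.105+R[:,2]*.009
PC=np.array([.5062,.3125,.1305])
if oc: print("case fit",fit([w],[oc[0]["mask"]],"case",PC))
q=warp(np.array([[-.055,-.1125,.06],[-.055,.1125,.06],[.055,.1125,.06],[.055,-.1125,.06]]),PC)
cv2.polylines(im,[np.round(proj(w,q)).astype(int)],True,(0,0,255),1)
sl=warp(np.array([[-.055,-.025,.0495],[-.055,.025,.0495]]),PC); cv2.polylines(im,[np.round(proj(w,sl)).astype(int)],False,(0,255,0),1)
u,v=proj(w,[tip])[0].round().astype(int); cv2.circle(im,(u,v),4,(255,0,255),1)
print("tip",tip,"slot-tip",(warp(np.array([[-.055,0,.0495]]),PC)[0]-tip).round(4))
cv2.imwrite(sys.argv[1],im)
E
python3 bl.py pics/w5.png
```

```text
15.5 [0.31969886 0.28216081 0.11861954] [-3.13043808e+00 -2.47956704e-01  1.66827194e-03] [-0.68  0.3  -0.2   2.17  0.09  0.68 -2.36] 0.21413345869657124
toolx [ 0.988  0.157 -0.001] z [-0.001  0.001 -1.   ]
[(0.93, [260.1, 49.6, 40.9, 274.4])] [(0.73, [86.0, 0.0, 380.7, 51.3]), (0.28, [524.9, 58.3, 34.7, 125.3])]
case fit (array([0.50639879, 0.31290759, 0.12690812]), np.float64(0.010585073240153231))
tip [0.423379   0.29870226 0.10951953] slot-tip [ 0.0283  0.0066 -0.06  ]
```

View pics/w5.png

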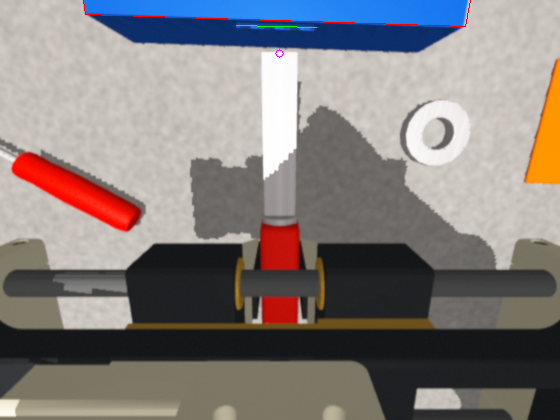

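Emit:
move_arm --pt "-0.2 0.6 -1.5 0 0 -1.6" --pt "0 0 -1.5 0 0 0" --pt "0 0 -1.5 0 0 0" --pt "0 0 -1 0 0 0" --pt "0 0 -0.5 0 0 0" --pt "0 0 0 0 0 0" --pt "0 0 0 0 0 0"

```text
clock: 16.35
position: [0.3182, 0.2888, 0.0591]
ee_rot: [-3.133, -0.199, 0.001]
force: [0.7, -0.5, -1.2]
width: 0.214
```

```bash
sed -i 's/PC=.*/PC=np.array([.5063,.3127,.128])/' bl.py; python3 bl.py pics/w6.png
```

```text
16.35 [0.31815174 0.28879812 0.05907197] [-3.13293303e+00 -1.98752088e-01  6.21426925e-04] [-0.72  0.41 -0.17  2.22  0.14  0.52 -2.44] 0.21410299192326337
toolx [ 0.992  0.126 -0.   ] z [-0.001  0.002 -1.   ]
[(0.77, [256.6, 49.6, 43.2, 272.3])] [(0.79, [65.8, 0.3, 430.1, 19.2])]
case fit (array([0.50670173, 0.31277698, 0.12553918]), np.float64(0.013683966672791037))
tip [0.42230506 0.30208806 0.05004621] slot-tip [ 0.0294  0.0036 -0.0005]
```

View pics/w6.png

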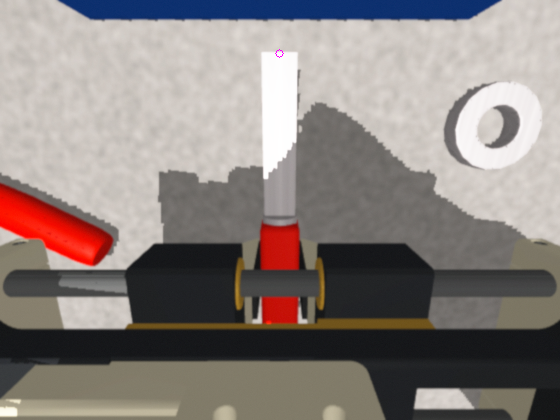

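Emit:
move_arm --pt "1 0.13 0 0 0 0" --pt "1 0.13 0 0 0 0" --pt "0.8 0.1 0 0 0 0" --pt "0.5 0.06 0 0 0 0" --pt "0.5 0.06 0 0 0 0" --pt "0 0 0 0 0 0"

```text
clock: 17.1
position: [0.3566, 0.2936, 0.0587]
ee_rot: [-3.133, -0.198, 0.001]
force: [0.2, -0.3, -1.7]
width: 0.219
```

Emit:
move_arm --pt "0.5 0.06 0 0 0 0" --pt "0.5 0.06 0 0 0 0" --pt "0 0 0 0 0 0"

```text
clock: 17.4
position: [0.3667, 0.2949, 0.0588]
ee_rot: [-3.133, -0.198, 0.0]
force: [-0.3, 0.7, -0.7]
width: 0.213
```

Emit:
move_arm --pt "0 0 0.5 0 0 0" --pt "0.1 0 0.7 0 0 0" --pt "0.1 0 0.8 0 0 0" --pt "0.2 0 0.75 0 0 0" --pt "0.2 0.05 0.75 0 0 0" --pt "0 0 0 0 0 0"

```text
clock: 18.0
position: [0.3729, 0.2957, 0.095]
ee_rot: [-3.132, -0.198, -0.002]
force: [-0.2, 0.0, -0.8]
width: 0.214
```

Emit:
move_arm --pt "0.3 0.04 0.7 0 0 0" --pt "0.4 0.05 0.75 0 0 0" --pt "0.9 0.11 1.3 0 0 0" --pt "1.1 0.14 1.1 0 0 0" --pt "1.3 0.16 0.9 0 0 0" --pt "0 0 0 0 0 0"

```text
clock: 18.6
position: [0.4144, 0.3008, 0.1427]
ee_rot: [-3.132, -0.196, -0.004]
force: [0.6, -0.2, -0.4]
width: 0.213
```

```bash
python3 - <<'E'
from h import *
s=monitor.observe();print(s["position"],s["ee_rot"],s["force"],s["width"])
c=cam("scene"); cv2.imwrite("pics/s7.png",cv2.resize(c["im"][80:300,200:480,::-1],(700,550)))
E
```

```text
[0.41440017 0.30080823 0.14274404] [-3.13157283 -0.19623097 -0.00386006] [ 0.56374932 -0.17016528 -0.39217231] 0.21295812672088307
```

View pics/s7.png

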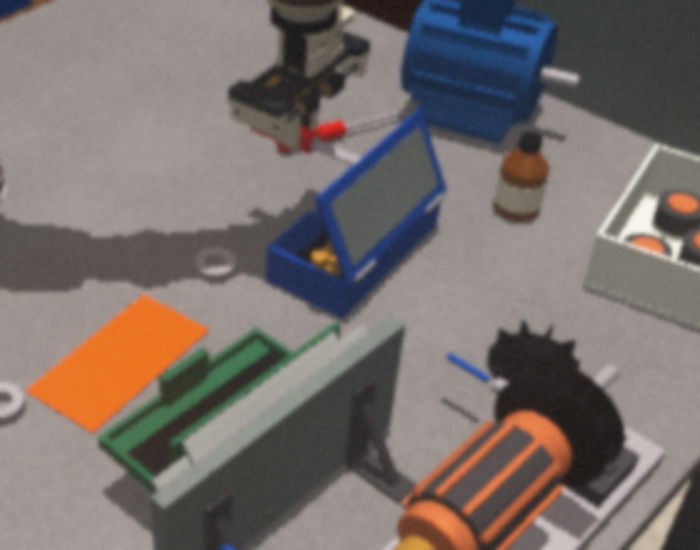

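Emit:
move_arm --pt "1.4 0.18 0.6 0 0 0" --pt "1.5 0.19 0.3 0 0 0" --pt "1.5 0.19 0 0 0 0" --pt "1.5 0.19 -0.1 0 0 0" --pt "0.3 0.04 0 0 0 0" --pt "0 0 0 0 0 0" --pt "0 0 0 0 0 0"

```text
clock: 19.35
position: [0.4729, 0.3081, 0.149]
ee_rot: [-3.133, -0.2, 0.002]
force: [-0.2, 0.1, -0.2]
width: 0.213
```

Emit:
move_arm --pt "-2 -0.25 0 0 0 0" --pt "-3 -0.4 0 0 0 0" --pt "-4 -0.5 0 0 0 0" --pt "-4 -0.5 0 0 0 0"

```text
clock: 19.75
position: [0.3419, 0.2911, 0.1492]
ee_rot: [-3.133, -0.199, 0.001]
force: [0.4, 0.8, -0.5]
width: 0.215
```

```bash
python3 - <<'E'
from h import *
s=monitor.observe();print(s["position"],s["ee_rot"],s["force"],s["width"],s["joints"].round(2))
t=cam("top"); cv2.imwrite("pics/t8.png",cv2.resize(t["im"][150:300,60:260,::-1],(800,600),interpolation=cv2.INTER_CUBIC))
o=outline_of("top","weight1_mid")
for x in o: 
    v,u=np.nonzero(x["mask"]); print(round(x["p"],2),x["rect"],back(t,[[u.mean(),v.mean()]],.035)[0].round(4))
o=outline_of("top","mat")
w=cam("wrist")
for x in outline_of("wrist","weight1_mid"):
    v,u=np.nonzero(x["mask"]); print("w",round(x["p"],2),x["rect"],back(w,[[u.mean(),v.mean()]],.035)[0].round(4))
E
```

```text
[0.34193613 0.29113561 0.14918557] [-3.13315717e+00 -1.98982416e-01  1.09241911e-03] [ 0.36218583  0.78097833 -0.53001485] 0.215277742601268 [-0.65  0.28 -0.21  2.09  0.08  0.77 -2.35]
0.69 [84.7, 185.2, 111.8, 25.1] [0.5881 0.3453 0.035 ]
0.59 [183.3, 223.2, 18.2, 11.5] [0.5176 0.2253 0.035 ]
w 0.79 [361.4, 0.0, 52.1, 33.0] [0.5058 0.2338 0.035 ]
w 0.27 [259.9, 0.5, 41.4, 25.6] [0.4965 0.3117 0.035 ]
```

View pics/t8.png

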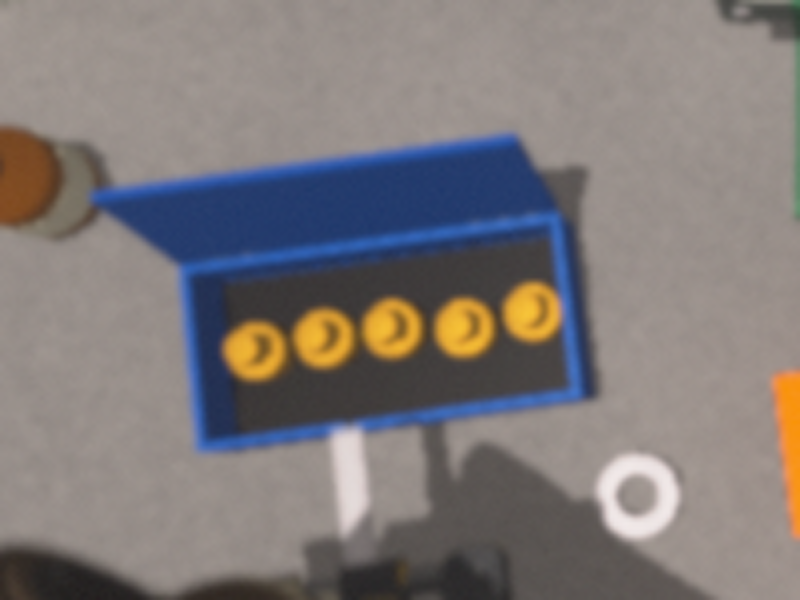

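Emit:
move_arm --pt "0 -2.5 0 0 0 7.5" --pt "0.5 -3 0 0 0 8" --pt "1 -3 0 0 0 8" --pt "1 -3 0 0 0 8" --pt "1 -3 0 0 0 8" --pt "1 -3 0 0 0 8" --pt "1 -3 0 0 0 8" --pt "1 -3 0 0 0 8"

```text
clock: 20.8
position: [0.4103, 0.055, 0.1494]
ee_rot: [-2.556, -1.824, 0.001]
force: [0.2, -0.3, -0.7]
width: 0.216
```

Emit:
move_arm --pt "1 -3 0 0 0 8" --pt "1 -3 0 0 0 8" --pt "1 -2 -2 0 0 5.7" --pt "1 -1.4 -3 0 0 0" --pt "0 0 -3 0 0 0" --pt "0 0 -2 0 0 0" --pt "0 0 0 0 0 0" --pt "0 0 0 0 0 0"

```text
clock: 21.6
position: [0.4494, -0.0376, 0.0494]
ee_rot: [-2.173, -2.267, 0.003]
force: [0.5, -0.1, -0.8]
width: 0.212
```

Emit:
move_arm --pt "0 0 -1.5 0 0 0" --pt "0 0 -0.8 0 0 0" --pt "0 0 -0.2 0 0 0" --pt "0 0 0 0 0 0"

```text
clock: 22.0
position: [0.4491, -0.0374, 0.0246]
ee_rot: [-2.172, -2.268, 0.003]
force: [0.3, -0.1, -0.9]
width: 0.215
```

Emit:
move_arm --pt "0 0 0 0 0 0" --pt "0 0 0 0 0 0" --pt "0 0 0 0 0 0" --pt "0 0 0 0 0 0" --pt "0 0 0 0 0 0" --grip 0.5

```text
clock: 22.5
position: [0.4489, -0.0374, 0.0243]
ee_rot: [-2.173, -2.268, 0.003]
force: [0.7, 0.6, -0.2]
width: 0.497
```

Emit:
move_arm --pt "0 0 2 0 0 0" --pt "0 0 4 0 0 0" --pt "0 1 4 0 0 5" --pt "0 2 4 0 0 8" --pt "0 3 3 0 0 8" --pt "0 3 0 0 0 8" --pt "0 3 0 0 0 8" --pt "0 3 0 0 0 8"

```text
clock: 23.3
position: [0.4488, 0.1136, 0.1947]
ee_rot: [1.132, 2.93, -0.003]
force: [-0.6, 0.1, 0.1]
width: 0.5
```

Emit:
move_arm --pt "0 3 0 0 0 8" --pt "0 3 0 0 0 8" --pt "0 3 0 0 0 8" --pt "0.5 2.5 0 0 0 8" --pt "0.5 1.5 0 0 0 8" --pt "0.5 1 0 0 0 8" --pt "0 0 0 0 0 2" --pt "0 0 0 0 0 0"

```text
clock: 24.1
position: [0.4637, 0.2528, 0.1939]
ee_rot: [0.206, -3.135, 0.003]
force: [-0.6, -1.2, -0.3]
width: 0.499
```

```bash
python3 - <<'E'
from h import *
s=monitor.observe();print(s["clock"],s["position"],s["ee_rot"],s["force"],s["width"],s["joints"].round(2))
w=cam("wrist"); im=w["im"][:,:,::-1].copy()
for x in outline_of("wrist","weight1_mid"):
    m=x["mask"];v,u=np.nonzero(m); print("w",round(x["p"],2),x["rect"],back(w,[[u.mean(),v.mean()]],.035)[0].round(4))
    im[m]=im[m]//2+[0,0,100]
# candidate knob circles at nominal places
for k in range(-2,3):
    for z,r in((.051,.010),(.027,.017)):
        a=np.linspace(0,6.3,40); P=warp(np.c_[r*np.cos(a),.042*k+r*np.sin(a),0*a+z],[.5063,.3127,.128])
        cv2.polylines(im,[np.round(proj(w,P)).astype(int)],True,(255,0,255),1)
    print(k,warp(np.array([[0,.042*k,.05]]),[.5063,.3127,.128])[0].round(4))
t=cam("top"); ot=outline_of("top","blade_grip")
if ot: print(ot[0]["p"],fit([t],[ot[0]["mask"]],"blade_grip",[.4477,-.0383,1.62],.015))
a=t["im"][180:330,120:320,::-1]
cv2.imwrite("pics/w9.png",np.hstack([cv2.resize(im,(480,360)),cv2.resize(a,(320,240))[[*range(240)]+[239]*120]]))
E
```

```text
24.1 [0.46374301 0.25278191 0.19394617] [ 2.05782178e-01 -3.13480630e+00  3.12158185e-03] [-0.6015473  -1.1798191  -0.29145181] 0.4985969044257777 [-0.03  0.44 -0.77  1.83  0.36  1.02  0.76]
w 0.89 [238.2, 223.6, 30.3, 35.4] [0.5125 0.2305 0.035 ]
w 0.57 [384.7, 222.6, 33.4, 21.1] [0.4851 0.3833 0.035 ]
w 0.43 [59.1, 295.6, 27.1, 36.7] [0.6295 0.0286 0.035 ]
w 0.32 [0.2, 131.8, 111.1, 31.3] [0.4435 0.0194 0.035 ]
-2 [0.517  0.2294 0.05  ]
-1 [0.5117 0.271  0.05  ]
0 [0.5063 0.3127 0.05  ]
1 [0.5009 0.3544 0.05  ]
2 [0.4956 0.396  0.05  ]
0.75 (array([ 0.45030198, -0.03732771,  1.61759915]), np.float64(0.09852435371130586))
```

View pics/w9.png

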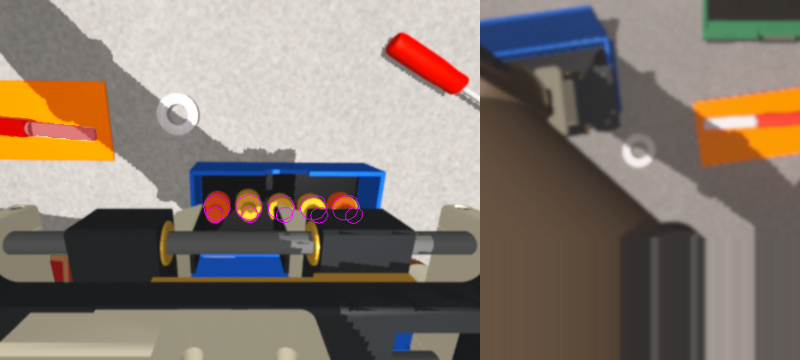

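```bash
cat > wt.py <<'E'
from h import *
PC=[.5063,.3127,.128]
MOD["w"]=[cyl(17,5,27),cyl(10,35,51),cyl(6,27,35)]
def brass(im):
    hsv=cv2.cvtColor(im,cv2.COLOR_RGB2HSV); return cv2.inRange(hsv,(15,120,60),(32,255,255))
def blobs(c,mask,tag):
    n,l,st,ce=cv2.connectedComponentsWithStats(mask)
    for i in range(1,n):
        if st[i,4]<40: continue
        g=back(c,[ce[i]],.03)[0][:2]
        q,e=fit([c],[l==i],"w",[g[0],g[1],0]); 
        loc=np.array([[np.cos(.128),np.sin(.128)],[-np.sin(.128),np.cos(.128)]])@(q[:2]-PC[:2])*1000
        print(tag,st[i].tolist(),q[:2].round(4),"err",round(e,2),"local mm",loc.round(1))
E
python3 - <<'E'
from wt import *
t=cam("top"); a=cv2.imread("pics/t8.png"); a=cv2.resize(a,(200,150),interpolation=cv2.INTER_AREA)
full=np.zeros((420,560,3),np.uint8); full[150:300,60:260]=a[:,:,::-1]
blobs(t,brass(full),"top")
w=cam("wrist"); s=monitor.observe(); print(s["ee_rot"],s["position"])
blobs(w,brass(w["im"]),"wrist")
print(proj(w,warp(np.array([[0,.042*k,.05] for k in range(-2,3)]),PC)).round(1))
print(proj(w,warp(np.array([[-.055,-.1125,.054],[-.055,.1125,.054]]),PC)).round(1))
E
```

```text
top [168, 220, 32, 20, 400] [0.5098 0.2702] err 0.53 local mm [ -2.  -42.6]
top [116, 224, 51, 22, 659] [0.505  0.3548] err 0.69 local mm [ 4.1 41.9]
top [255, 244, 5, 39, 120] [0.459  0.0711] err 0.71 local mm [ -77.7 -233.6]
[-0.20294374  3.13414122 -0.00367449] [0.46387806 0.25234117 0.19431641]
wrist [0, 94, 93, 53, 2488] [ 0.4196 -0.0137] err 0.35 local mm [-127.6 -312.6]
wrist [0, 158, 134, 30, 3277] [ 0.4713 -0.0105] err 0.58 local mm [ -75.9 -316.1]
wrist [275, 220, 31, 38, 939] [0.5101 0.2702] err 0.04 local mm [ -1.7 -42.7]
wrist [238, 222, 31, 39, 926] [0.5185 0.229 ] err 0.04 local mm [  1.4 -84.6]
wrist [346, 223, 72, 29, 1200] [0.4939 0.3919] err 0.64 local mm [-2.1 80.1]
wrist [312, 224, 33, 32, 518] [0.5088 0.3126] err 0.48 local mm [ 2.4 -0.4]
wrist [186, 257, 17, 53, 531] [0.58   0.1693] err 0.68 local mm [  54.8 -151.6]
wrist [356, 257, 18, 54, 534] [0.5564 0.3616] err 0.68 local mm [55.9 42.1]
wrist [176, 318, 310, 12, 2568] [0.5966 0.4975] err 0.87 local mm [113.1 171.7]
[[251.3 249.6]
 [291.6 249.7]
 [332.  249.7]
 [372.4 249.8]
 [412.8 249.8]]
[[220.4 199. ]
 [450.6 199.3]]
```

```bash
python3 - <<'E'
from wt import *
s=monitor.observe();w=cam("wrist"); R=Ro.from_rotvec(s["ee_rot"]).as_matrix(); o=s["width"]*.092/2
f=lambda x,y,z: s["position"]+R@np.array([x,y,z])
big=cv2.resize(w["im"][:,:,::-1],None,fx=4,fy=4,interpolation=cv2.INTER_CUBIC)
def L(p,col): cv2.polylines(big,[np.round((proj(w,np.array(p))+.5)*4).astype(int)],True,col,1,cv2.LINE_AA)
for sg in(-1,1):
    for t in (.019,):
        for z,col in((.019,(0,0,255)),(0,(0,255,0))):
            L([f(-.0095,sg*o,z),f(.0095,sg*o,z),f(.0095,sg*(o+t),z),f(-.0095,sg*(o+t),z)],col)
cv2.imwrite("pics/f10.png",big[780:1380,720:1520])
E
```

```text
(no output)
```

View pics/f10.png

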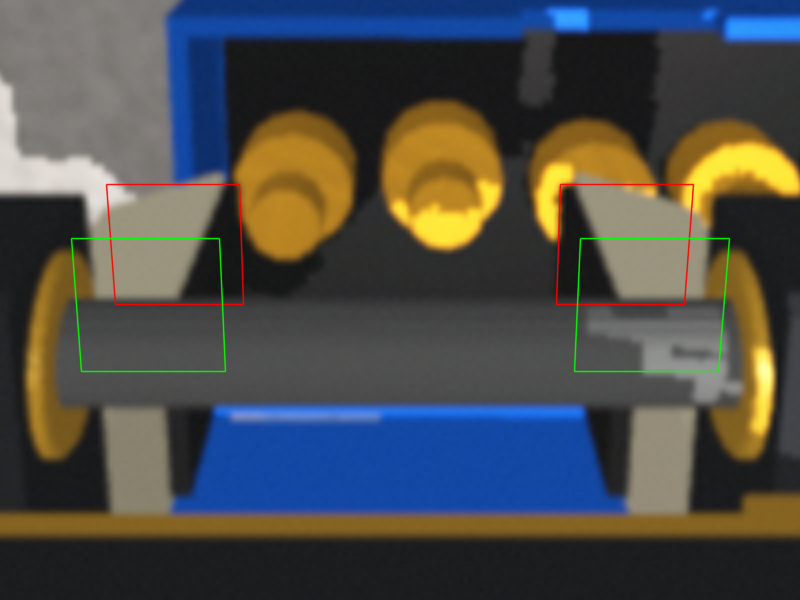

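Emit:
move_arm --pt "-1 3 0 0 0 0" --pt "-1 3 0 0 0 0" --pt "0 0 0 0 0 0" --pt "0 0 0 0 0 0" --pt "0 0 0 0 0 0" --grip 0.28 --force 30

```text
clock: 24.95
position: [0.4443, 0.3117, 0.1941]
ee_rot: [-0.203, 3.134, -0.005]
force: [0.1, -0.6, 0.4]
width: 0.285
```

```bash
cat >> wt.py <<'E'
def meas(c,ks=range(-2,3),pos={}):
    b=brass(c["im"])
    for k in ks:
        p0=pos.get(k,warp(np.array([[0,.042*k,0]]),PC)[0][:2])
        q=np.array([p0[0],p0[1],0]); 
        for d in (9,5):
            m=cv2.resize(render(c,"w",q,0),(560,420),interpolation=cv2.INTER_AREA)
            m=cv2.dilate(m,np.ones((d,d),np.uint8)); q,e=fit([c],[(b>0)&(m>0)],"w",q)
        loc=np.array([[np.cos(.128),np.sin(.128)],[-np.sin(.128),np.cos(.128)]])@(q[:2]-PC[:2])*1000
        print(k,q[:2].round(4),"err",round(e,2),"local",loc.round(1),"px",proj(c,[[q[0],q[1],.05]])[0].round(0))
E
python3 - <<'E'
from wt import *
w=cam("wrist"); s=monitor.observe(); print(s["ee_rot"],s["position"],s["width"])
meas(w)
cv2.imwrite("pics/w11.png",w["im"][:,:,::-1])
E
```

```text
[-0.20214027  3.13433774 -0.00466833] [0.44441544 0.31148435 0.194075  ] 0.28065108710105546
-2 [0.4987 0.2314] err 0.72 local [-17.9 -79.6] px [196. 244.]
-1 [0.5097 0.2693] err 0.63 local [ -2.2 -43.5] px [232. 258.]
0 [0.5098 0.3137] err 0.05 local [3.6 0.5] px [274. 263.]
1 [0.5038 0.3522] err 0.69 local [ 2.6 39.5] px [311. 263.]
2 [0.4798 0.3874] err 0.74 local [-16.8  77.4] px [348. 245.]
```

Emit:
move_arm --pt "2.5 0.1 -1 0 0 0" --pt "2.5 0.1 -2 0 0 0" --pt "1.55 0.05 -3 0 0 0" --pt "0 0 -3 0 0 0" --pt "0 0 -2 0 0 0" --pt "0 0 0 0 0 0" --pt "0 0 0 0 0 0"

```text
clock: 25.7
position: [0.5097, 0.3146, 0.0846]
ee_rot: [-0.203, 3.135, -0.004]
force: [-0.6, -0.2, 0.5]
width: 0.282
```

```bash
python3 - <<'E'
from wt import *
s=monitor.observe(); print(s["ee_rot"],s["position"],s["width"],"to go cm",((np.array([.5098,.3137,.060])-s["position"])*100).round(2))
E
```

```text
[-0.20318141  3.13456128 -0.00362998] [0.50971552 0.31459021 0.08459699] 0.28201593864218666 to go cm [ 0.01 -0.09 -2.46]
```

Emit:
move_arm --pt "0 -0.1 -0.8 0 0 0" --pt "0 0 -0.8 0 0 0" --pt "0 0 -0.5 0 0 0" --pt "0 0 -0.4 0 0 0" --pt "0 0 0 0 0 0"

```text
clock: 26.2
position: [0.5091, 0.3139, 0.0587]
ee_rot: [0.205, -3.135, 0.004]
force: [0.2, -0.1, -0.0]
width: 0.277
```

Emit:
move_arm --pt "0 0 0 0 0 0" --pt "0 0 0 0 0 0" --pt "0 0 0 0 0 0" --pt "0 0 0 0 0 0" --grip 0 --force 35

```text
clock: 26.6
position: [0.5094, 0.3142, 0.0594]
ee_rot: [-0.204, 3.134, -0.003]
force: [-0.4, 0.7, -0.7]
width: 0.2
```

Emit:
move_arm --pt "0 0 0.5 0 0 0" --pt "0 0 1 0 0 0" --pt "0 0 2 0 0 0" --pt "0 0 3 0 0 0" --pt "-1 0 3 0 0 0" --pt "-2 0 2 0 0 0" --pt "-1 0 0 0 0 0"

```text
clock: 27.3
position: [0.4689, 0.3159, 0.1778]
ee_rot: [-0.206, 3.13, 0.001]
force: [0.1, 0.6, -1.7]
width: 0.202
```

Emit:
move_arm --pt "1 -3 0 0 0 -7.5" --pt "1.2 -3.4 0 0 0 -7.6" --pt "1.2 -3.4 0 0 0 -7.6" --pt "1.2 -3.4 0 0 0 -7.6" --pt "1.2 -3.4 0 0 0 -7.6" --pt "1.2 -3.4 0 0 0 -7.6" --pt "1.2 -3.4 0 0 0 -7.6" --pt "1.2 -3.4 0 0 0 -7.6"

```text
clock: 28.1
position: [0.5633, 0.0445, 0.1738]
ee_rot: [-1.415, -2.804, 0.004]
force: [-0.1, 0.4, -1.6]
width: 0.203
```

Emit:
move_arm --pt "1.2 -3.4 0 0 0 -7.6" --pt "1.2 -3.4 0 0 0 -7.6" --pt "1.2 -3.4 0 0 0 -7.6" --pt "1.2 -3.4 0 0 0 -7.6" --pt "1 -3.1 0 0 0 -6.7" --pt "0 0 0 0 0 0" --pt "0 0 0 0 0 0" --pt "0 0 0 0 0 0"

```text
clock: 28.9
position: [0.621, -0.1195, 0.1738]
ee_rot: [-2.224, -2.216, 0.003]
force: [0.2, 0.1, -2.0]
width: 0.202
```

```bash
python3 - <<'E'
from h import *
s=monitor.observe(); print(s["clock"],s["ee_rot"],s["position"],s["width"],s["joints"].round(2)); 
w=cam("wrist"); im=cv2.resize(w["im"][:,:,::-1],(784,588)); k=1.4
def L(pts,col): cv2.polylines(im,[np.round((proj(w,np.array(pts)))*k).astype(np.int32)],True,col,1,cv2.LINE_AA)
SH=np.array([.6215,-.0447,-.0125])
L(warp(np.array([[-.027,-.103,.066],[.027,-.103,.066],[.027,.103,.066],[-.027,.103,.066]]),SH),(0,0,255))
L(warp(np.array([[-.055,-.11,.076],[-.055,.11,.076]]),SH),(0,255,255))
R=Ro.from_rotvec(s["ee_rot"]).as_matrix(); a=np.linspace(0,6.28,40)
L(s["position"]+np.c_[.017*np.cos(a),.017*np.sin(a),0*a]@R.T+R[:,2]*.0544,(255,0,255))
cv2.imwrite("pics/w12.png",im)
E
```

```text
28.9 [-2.22363156 -2.21587388  0.00299924] [ 0.62096542 -0.11950891  0.17378865] 0.20172618905735532 [ 0.28  0.53 -0.25  1.62  0.15  1.02 -0.03]
```

View pics/w12.png

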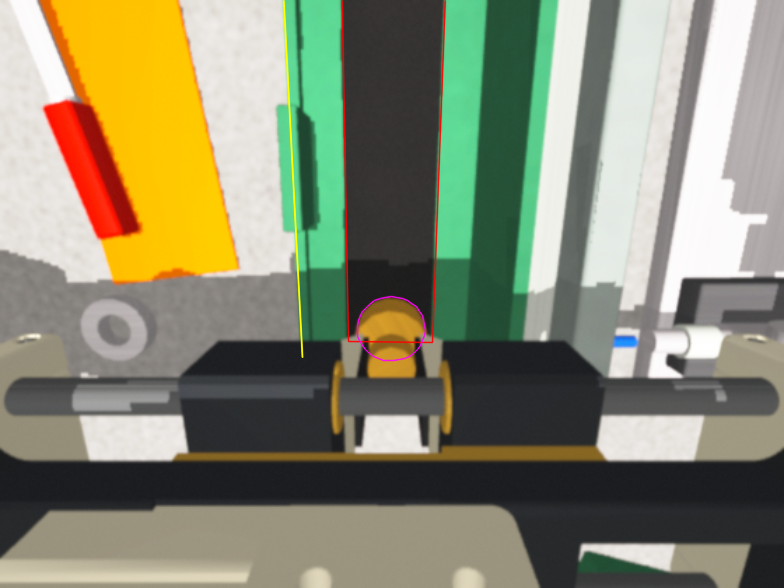

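```bash
python3 - <<'E'
from h import *
w=cam("wrist"); SH=np.array([.6215,-.0447,-.0125])
print(1.4*proj(w,warp(np.array([[-.055,-.03,.102],[-.055,.03,.102]]),SH)), "seen tab rows ~ 232, 105")
E
```

```text
[[283.46077906 234.2083933 ]
 [275.84482077 107.16808931]] seen tab rows ~ 232, 105
```

Emit:
move_arm --pt "0 -0.3 -1.5 0 0 0" --pt "0 -0.2 -1.5 0 0 0" --pt "0 0 -1 0 0 0" --pt "0 0 -0.6 0 0 0" --pt "0 0 -0.3 0 0 0" --pt "0 0 0 0 0 0" --pt "0 0 0 0 0 0"

```text
clock: 29.7
position: [0.6217, -0.1258, 0.1256]
ee_rot: [-2.227, -2.215, 0.002]
force: [0.7, -0.0, -0.9]
width: 0.204
```

Emit:
move_arm --pt "0 0 -0.2 0 0 0" --pt "0 0 0 0 0 0" --pt "0 0 0 0 0 0"

```text
clock: 30.0
position: [0.6214, -0.1259, 0.1234]
ee_rot: [-2.227, -2.214, 0.003]
force: [0.3, 0.4, -2.6]
width: 0.2
```

Emit:
move_arm --pt "0 0 -0.1 0 0 0" --pt "0 0 -0.1 0 0 0" --pt "0 0 0 0 0 0" --pt "0 0 0 0 0 0"

```text
clock: 30.4
position: [0.6214, -0.1259, 0.1212]
ee_rot: [-2.227, -2.214, 0.003]
force: [0.1, 0.9, -0.7]
width: 0.2
```

Emit:
move_arm --pt "0 0 -0.1 0 0 0" --pt "0 0 0 0 0 0" --pt "0 0 0 0 0 0"

```text
clock: 30.7
position: [0.6216, -0.1259, 0.1204]
ee_rot: [-2.227, -2.214, 0.002]
force: [0.5, 0.2, -0.3]
width: 0.202
```

Emit:
move_arm --pt "0 0 0 0 0 0" --pt "0 0 0 0 0 0" --pt "0 0 0 0 0 0" --pt "0 0 1 0 0 0" --pt "0 0 2 0 0 0" --pt "-1 0 3 0 0 0" --pt "-1 2 0 0 0 7" --pt "-1 3 0 0 0 7.6" --grip 0.29

```text
clock: 31.5
position: [0.5918, -0.0776, 0.1821]
ee_rot: [1.926, 2.479, -0.003]
force: [0.4, -0.1, 0.1]
width: 0.291
```

Emit:
move_arm --pt "-1.2 3 0 0 0 7.6" --pt "-1.2 3 0 0 0 7.6" --pt "-1.2 3 0 0 0 7.6" --pt "-1.2 3 0 0 0 7.6" --pt "-1.2 3 0 0 0 7.6" --pt "-1.2 3 0 0 0 7.6" --pt "-1.2 3 0 0 0 7.6" --pt "-1.2 3 0 0 0 7.6"

```text
clock: 32.3
position: [0.4951, 0.1652, 0.1812]
ee_rot: [0.4, 3.114, -0.003]
force: [0.3, 0.8, 0.1]
width: 0.292
```

Emit:
move_arm --pt "-1.2 3 0 0 0 7.6" --pt "-1.2 3 0 0 0 7.6" --pt "-1.2 3 0 0 0 7.6" --pt "-0.4 1.6 0 0 0 0" --pt "0 0 0 0 0 0" --pt "0 0 0 0 0 0"

```text
clock: 32.9
position: [0.4557, 0.2697, 0.1806]
ee_rot: [-0.215, 3.133, -0.004]
force: [-0.1, -0.2, 0.6]
width: 0.289
```

```bash
cat > pk.py <<'E'
from wt import *
import sys
w=cam("wrist"); s=monitor.observe(); R=Ro.from_rotvec(s["ee_rot"]).as_matrix(); P=s["position"]; print(s["clock"],P,"toolyaw",np.degrees(np.arctan2(R[1,1],R[0,1])),"width",s["width"])
meas(w,map(int,sys.argv[1].split(",")))
E
python3 pk.py " -2,-1,1,2"
```

```text
32.95 [0.45597893 0.26904237 0.18043307] toolyaw 97.7872394523687 width 0.2863646915680765
-2 [0.5185 0.2283] err 0.67 local [  1.3 -85.3] px [230. 261.]
-1 [0.51   0.2702] err 0.03 local [ -1.8 -42.7] px [273. 259.]
1 [0.4811 0.3441] err 0.79 local [-21.   34.3] px [351. 241.]
2 [0.4779 0.3822] err 0.76 local [-19.3  72.6] px [390. 243.]
```

Emit:
move_arm --pt "2.5 0.05 -2 0 0 0" --pt "2.4 0.05 -2 0 0 0" --pt "0.5 0 -3 0 0 0" --pt "0 0 -2.5 0 0 0" --pt "0 0 -1 0 0 0" --pt "0 0 -0.8 0 0 0" --pt "0 0 -0.7 0 0 0" --pt "0 0 0 0 0 0" --grip 0.28

```text
clock: 33.75
position: [0.5095, 0.2709, 0.0603]
ee_rot: [-0.215, 3.133, -0.004]
force: [-0.4, -0.1, -0.2]
width: 0.279
```

Emit:
move_arm --pt "0 0 0 0 0 0" --pt "0 0 0 0 0 0" --pt "0 0 0 0 0 0" --pt "0 0 0 0 0 0" --grip 0

```text
clock: 34.15
position: [0.5099, 0.2712, 0.061]
ee_rot: [-0.215, 3.132, -0.003]
force: [0.1, -2.3, 6.1]
width: 0.203
```

Emit:
move_arm --pt "0 0 0.5 0 0 0" --pt "0 0 1 0 0 0" --pt "0 0 2 0 0 0" --pt "0 0 3 0 0 0" --pt "-1 0 3 0 0 0" --pt "-2 0 2 0 0 0" --pt "-1 0 0 0 0 0"

```text
clock: 34.85
position: [0.4689, 0.2728, 0.1784]
ee_rot: [-0.217, 3.13, 0.001]
force: [0.1, 0.2, -1.2]
width: 0.204
```

Emit:
move_arm --pt "1 -2.3 0 0 0 -7.5" --pt "1.2 -2.8 0 0 0 -7.6" --pt "1.2 -2.8 0 0 0 -7.6" --pt "1.2 -2.8 0 0 0 -7.6" --pt "1.2 -2.8 0 0 0 -7.6" --pt "1.2 -2.8 0 0 0 -7.6" --pt "1.2 -2.8 0 0 0 -7.6" --pt "1.2 -2.8 0 0 0 -7.6"

```text
clock: 35.65
position: [0.5633, 0.0508, 0.1745]
ee_rot: [-1.404, -2.809, 0.004]
force: [0.7, 0.8, -1.3]
width: 0.201
```

Emit:
move_arm --pt "1.2 -2.8 0 0 0 -7.6" --pt "1.2 -2.8 0 0 0 -7.6" --pt "1.2 -2.8 0 0 0 -7.6" --pt "1.2 -2.8 0 0 0 -7.6" --pt "1 -2.65 0 0 0 -7.4" --pt "0 0 0 0 0 0" --pt "0 0 0 0 0 0" --pt "0 0 0 0 0 0"

```text
clock: 36.45
position: [0.6209, -0.085, 0.1747]
ee_rot: [-2.229, -2.21, 0.003]
force: [-0.1, 0.5, -1.9]
width: 0.201
```

Emit:
move_arm --pt "0 0 -1.5 0 0 0" --pt "0 0 -1.5 0 0 0" --pt "0 0 -1 0 0 0" --pt "0 0 -0.7 0 0 0" --pt "0 0 -0.3 0 0 0" --pt "0 0 0 0 0 0" --pt "0 0 0 0 0 0"

```text
clock: 37.15
position: [0.6217, -0.0864, 0.1256]
ee_rot: [-2.233, -2.209, 0.002]
force: [-0.4, -0.8, -1.9]
width: 0.199
```

Emit:
move_arm --pt "0 0 -0.1 0 0 0" --pt "0 0 -0.1 0 0 0" --pt "0 0 0 0 0 0" --pt "0 0 0 0 0 0"

```text
clock: 37.55
position: [0.6214, -0.0864, 0.1233]
ee_rot: [-2.233, -2.208, 0.003]
force: [0.5, -0.4, -0.9]
width: 0.199
```

Emit:
move_arm --pt "0 0 -0.1 0 0 0" --pt "0 0 -0.05 0 0 0" --pt "0 0 0 0 0 0"

```text
clock: 37.85
position: [0.6215, -0.0863, 0.122]
ee_rot: [-2.233, -2.209, 0.003]
force: [-0.5, 0.2, 2.0]
width: 0.202
```

Emit:
move_arm --pt "0 0 0 0 0 0" --pt "0 0 0 0 0 0" --pt "0 0 0 0 0 0" --pt "0 0 1 0 0 0" --pt "0 0 2 0 0 0" --pt "-1 0 3 0 0 0" --pt "-1 2 0 0 0 7" --pt "-1 3 0 0 0 7.6" --grip 0.29

```text
clock: 38.65
position: [0.5919, -0.0381, 0.1835]
ee_rot: [1.932, 2.474, -0.002]
force: [-0.4, 1.2, -0.8]
width: 0.286
```

Emit:
move_arm --pt "-1.2 3.4 0 0 0 7.6" --pt "-1.2 3.4 0 0 0 7.6" --pt "-1.2 3.4 0 0 0 7.6" --pt "-1.2 3.4 0 0 0 7.6" --pt "-1.2 3.4 0 0 0 7.6" --pt "-1.2 3.4 0 0 0 7.6" --pt "-1.2 3.4 0 0 0 7.6" --pt "-1.2 3.4 0 0 0 7.6"

```text
clock: 39.45
position: [0.4951, 0.2369, 0.1827]
ee_rot: [0.408, 3.113, -0.003]
force: [0.6, 0.9, -0.2]
width: 0.29
```

Emit:
move_arm --pt "-1.2 3.4 0 0 0 7.6" --pt "-1.2 3.4 0 0 0 7.6" --pt "-1.2 3.4 0 0 0 7.4" --pt "-0.9 1.6 0 0 0 0" --pt "0 0 0 0 0 0" --pt "0 0 0 0 0 0"

```text
clock: 40.05
position: [0.4506, 0.3535, 0.1821]
ee_rot: [-0.202, 3.134, -0.004]
force: [0.5, -0.7, -0.4]
width: 0.287
```

```bash
python3 pk.py " -2,1,2"; python3 - <<'E'
from h import *
w=cam("wrist");cv2.imwrite("pics/w13.png",w["im"][:,:,::-1])
from wt import brass
n,l,st,ce=cv2.connectedComponentsWithStats(brass(w["im"])); print(st[st[:,4]>60].tolist())
hsv=cv2.cvtColor(w["im"],cv2.COLOR_RGB2HSV); print(hsv[225:275:10,265:360:12].tolist())
E
```

```text
40.1 [0.45112038 0.35271524 0.18197551] toolyaw 97.29904526183188 width 0.2848275393301511
-2 [0.5158 0.2301] err 0.55 local [ -1.2 -83.1] px [149. 253.]
1 [0.5049 0.3544] err 0.03 local [ 3.9 41.5] px [274. 258.]
2 [0.4972 0.3943] err 0.53 local [ 1.3 82.1] px [314. 256.]
[[0, 0, 560, 420, 228065], [0, 129, 38, 61, 1672], [144, 226, 37, 19, 539], [297, 226, 32, 32, 484], [259, 228, 33, 40, 1018], [221, 257, 12, 53, 403], [326, 257, 12, 53, 400], [138, 318, 310, 12, 2619]]
[[[120, 20, 25], [150, 20, 26], [135, 21, 24], [135, 22, 23], [13, 59, 39], [150, 12, 22], [109, 220, 116], [111, 46, 190]], [[19, 200, 135], [19, 204, 175], [17, 113, 45], [19, 204, 135], [19, 208, 188], [18, 182, 87], [109, 228, 113], [150, 4, 192]], [[20, 208, 183], [19, 205, 137], [24, 201, 248], [26, 199, 254], [24, 43, 153], [21, 62, 165], [110, 25, 31], [105, 16, 31]], [[19, 201, 171], [20, 208, 183], [18, 174, 151], [20, 197, 227], [24, 43, 153], [23, 44, 151], [100, 24, 32], [105, 18, 29]], [[0, 0, 26], [24, 199, 250], [0, 6, 44], [0, 0, 39], [21, 46, 127], [22, 68, 146], [110, 26, 29], [105, 33, 31]]]
```

Emit:
move_arm --pt "2.5 0 -2 0 0 0" --pt "2.4 0 -2 0 0 0" --pt "0.4 0 -3 0 0 0" --pt "0 0 -2.5 0 0 0" --pt "0 0 -1.1 0 0 0" --pt "0 0 -0.8 0 0 0" --pt "0 0 0 0 0 0" --grip 0.26

```text
clock: 40.85
position: [0.5034, 0.3531, 0.0676]
ee_rot: [-0.201, 3.135, -0.004]
force: [-0.1, -0.3, 0.3]
width: 0.261
```

Emit:
move_arm --pt "0 0 -0.4 0 0 0" --pt "0 0 -0.4 0 0 0" --pt "0 0 0 0 0 0"

```text
clock: 41.15
position: [0.5035, 0.3536, 0.0599]
ee_rot: [-0.202, 3.134, -0.003]
force: [-0.3, 0.1, 0.1]
width: 0.259
```

Emit:
move_arm --pt "0 0 0 0 0 0" --pt "0 0 0 0 0 0" --pt "0 0 0 0 0 0" --pt "0 0 0 0 0 0" --grip 0

```text
clock: 41.55
position: [0.5035, 0.3539, 0.06]
ee_rot: [-0.202, 3.134, -0.003]
force: [-0.7, -0.0, 1.3]
width: 0.202
```

Emit:
move_arm --pt "0 0 0.5 0 0 0" --pt "0 0 1 0 0 0" --pt "0 0 2 0 0 0" --pt "0 0 3 0 0 0" --pt "-1 0 3 0 0 0" --pt "-2 0 2 0 0 0" --pt "-1 0 0 0 0 0"

```text
clock: 42.25
position: [0.4628, 0.3554, 0.1783]
ee_rot: [-0.203, 3.131, 0.002]
force: [-0.3, -0.2, -0.7]
width: 0.203
```

Emit:
move_arm --pt "1 -2.5 0 0 0 -7.5" --pt "1.25 -3.1 0 0 0 -7.6" --pt "1.25 -3.1 0 0 0 -7.6" --pt "1.25 -3.1 0 0 0 -7.6" --pt "1.25 -3.1 0 0 0 -7.6" --pt "1.25 -3.1 0 0 0 -7.6" --pt "1.25 -3.1 0 0 0 -7.6" --pt "1.25 -3.1 0 0 0 -7.6"

```text
clock: 43.05
position: [0.5608, 0.1099, 0.1741]
ee_rot: [-1.417, -2.803, 0.005]
force: [0.2, 0.5, -1.2]
width: 0.203
```

Emit:
move_arm --pt "1.25 -3.1 0 0 0 -7.6" --pt "1.25 -3.1 0 0 0 -7.6" --pt "1.25 -3.1 0 0 0 -7.6" --pt "1.25 -3.1 0 0 0 -7.6" --pt "1 -3.1 0 0 0 -6.9" --pt "0 0 0 0 0 0" --pt "0 0 0 0 0 0" --pt "0 0 0 0 0 0"

```text
clock: 43.85
position: [0.6203, -0.0422, 0.1742]
ee_rot: [-2.23, -2.21, 0.003]
force: [0.3, 0.4, -1.5]
width: 0.198
```

Emit:
move_arm --pt "0.1 -0.2 -1.5 0 0 0" --pt "0 0 -1.5 0 0 0" --pt "0 0 -1 0 0 0" --pt "0 0 -0.7 0 0 0" --pt "0 0 -0.4 0 0 0" --pt "0 0 -0.1 0 0 0" --pt "0 0 0 0 0 0"

```text
clock: 44.55
position: [0.6221, -0.0453, 0.1229]
ee_rot: [-2.233, -2.209, 0.003]
force: [0.6, 0.1, -1.6]
width: 0.2
```

Emit:
move_arm --pt "0 0 -0.1 0 0 0" --pt "0 0 -0.1 0 0 0" --pt "0 0 0 0 0 0" --pt "0 0 0 0 0 0"

```text
clock: 44.95
position: [0.6224, -0.0453, 0.1212]
ee_rot: [-2.233, -2.209, 0.002]
force: [1.3, -1.0, 2.1]
width: 0.204
```

Emit:
move_arm --pt "0 0 0 0 0 0" --pt "0 0 0 0 0 0" --pt "0 0 0 0 0 0" --pt "0 0 1 0 0 0" --pt "0 0 2 0 0 0" --pt "-1 0 3 0 0 0" --pt "-1 1 0 0 0 7" --pt "-1.2 2 0 0 0 7.6" --grip 0.29

```text
clock: 45.75
position: [0.5905, -0.0169, 0.1825]
ee_rot: [1.931, 2.475, -0.002]
force: [0.3, 0.4, -0.5]
width: 0.289
```

Emit:
move_arm --pt "-1.2 2.2 0 0 0 7.6" --pt "-1.2 2.2 0 0 0 7.6" --pt "-1.2 2.2 0 0 0 7.6" --pt "-1.2 2.2 0 0 0 7.6" --pt "-1.2 2.2 0 0 0 7.6" --pt "-1.2 2.2 0 0 0 7.6" --pt "-1.2 2.2 0 0 0 7.6" --pt "-1.2 2.2 0 0 0 7.6"

```text
clock: 46.55
position: [0.4936, 0.1614, 0.1816]
ee_rot: [0.408, 3.114, -0.004]
force: [0.2, -0.7, -1.1]
width: 0.288
```

Emit:
move_arm --pt "-1.2 2.2 0 0 0 7.6" --pt "-1.2 2.2 0 0 0 7.6" --pt "-1.2 2.2 0 0 0 7.4" --pt "0 0.7 0 0 0 0" --pt "0 0 0 0 0 0" --pt "0 0 0 0 0 0"

```text
clock: 47.15
position: [0.4587, 0.2326, 0.1809]
ee_rot: [-0.196, 3.134, -0.005]
force: [-0.2, 0.1, -0.8]
width: 0.291
```

```bash
python3 pk.py " -2,2"
```

```text
47.2 [0.45873485 0.23231993 0.18074128] toolyaw 97.15450097884629 width 0.2885658151799016
-2 [0.5185 0.2292] err 0.07 local [  1.5 -84.4] px [269. 263.]
2 [0.4962 0.3946] err 0.55 local [ 0.4 82.5] px [435. 262.]
```

Emit:
move_arm --pt "2.5 -0.1 -2 0 0 0" --pt "2.5 -0.1 -2 0 0 0" --pt "1.05 -0.1 -3 0 0 0" --pt "0 0 -2 0 0 0" --pt "0 0 -1 0 0 0" --pt "0 0 0 0 0 0" --pt "0 0 0 0 0 0" --grip 0.25

```text
clock: 47.9
position: [0.5187, 0.2306, 0.0815]
ee_rot: [-0.201, 3.134, -0.003]
force: [-0.3, -0.4, 0.6]
width: 0.251
```

```bash
python3 - <<'E'
from wt import *
s=monitor.observe(); print(s["position"],s["width"],"to go cm",((np.array([.5184,.2297,.0668])-s["position"])*100).round(2))
E
```

```text
[0.51869892 0.23058487 0.08150411] 0.25114960625936184 to go cm [-0.03 -0.09 -1.47]
```

Emit:
move_arm --pt "0 -0.1 -0.6 0 0 0" --pt "0 0 -0.4 0 0 0" --pt "0 0 -0.3 0 0 0" --pt "0 0 -0.1 0 0 0" --pt "0 0 0 0 0 0" --pt "0 0 0 0 0 0"

```text
clock: 48.5
position: [0.5184, 0.2297, 0.0668]
ee_rot: [-0.202, 3.134, -0.003]
force: [-0.1, 0.3, 0.8]
width: 0.247
```

Emit:
move_arm --pt "0 0 0 0 0 0" --pt "0 0 0 0 0 0" --pt "0 0 0 0 0 0" --grip 0 --force 20

```text
clock: 48.8
position: [0.5185, 0.2296, 0.0668]
ee_rot: [-0.202, 3.134, -0.003]
force: [0.2, -0.3, 0.7]
width: 0.198
```

Emit:
move_arm --pt "0 0 0.1 0 0 0" --pt "-0.05 0.4 0 0 0 0" --pt "-0.05 0.4 0 0 0 0" --pt "-0.05 0.4 0 0 0 0" --pt "0 0 -0.05 0 0 0" --pt "0 0 -0.05 0 0 0" --pt "0 0 0 0 0 0"

```text
clock: 49.5
position: [0.5169, 0.2418, 0.0668]
ee_rot: [-0.202, 3.134, -0.003]
force: [0.4, 0.5, -0.5]
width: 0.199
```

Emit:
move_arm --pt "0 0 0 0 0 0" --pt "0 0 0 0 0 0" --pt "0 0 0 0 0 0" --pt "0 0 -0.3 0 0 0" --pt "0 0 -0.3 0 0 0" --pt "0 0 0 0 0 0" --grip 0.25

```text
clock: 50.1
position: [0.5166, 0.2414, 0.0601]
ee_rot: [0.202, -3.135, 0.004]
force: [-0.0, -0.8, 0.3]
width: 0.25
```

Emit:
move_arm --pt "0 0 0 0 0 0" --pt "0 0 0 0 0 0" --pt "0 0 0 0 0 0" --pt "0 0 0 0 0 0" --grip 0 --force 35

```text
clock: 50.5
position: [0.5169, 0.2416, 0.0607]
ee_rot: [-0.202, 3.135, -0.003]
force: [-0.0, 0.0, -1.7]
width: 0.203
```

Emit:
move_arm --pt "0 0 0.5 0 0 0" --pt "0 0 1 0 0 0" --pt "0 0 2 0 0 0" --pt "0 0 3 0 0 0" --pt "-1 0 3 0 0 0" --pt "-2 0 2 0 0 0" --pt "-1 0 0 0 0 0"

```text
clock: 51.2
position: [0.4767, 0.2432, 0.1792]
ee_rot: [-0.203, 3.13, 0.0]
force: [0.4, 0.4, -2.0]
width: 0.199
```

Emit:
move_arm --pt "0.9 -1.6 0 0 0 -7.5" --pt "1.15 -1.92 0 0 0 -7.6" --pt "1.15 -1.92 0 0 0 -7.6" --pt "1.15 -1.92 0 0 0 -7.6" --pt "1.15 -1.92 0 0 0 -7.6" --pt "1.15 -1.92 0 0 0 -7.6" --pt "1.15 -1.92 0 0 0 -7.6" --pt "1.15 -1.92 0 0 0 -7.6"

```text
clock: 52.0
position: [0.5664, 0.0902, 0.1752]
ee_rot: [-1.417, -2.803, 0.004]
force: [-0.0, -0.3, -1.4]
width: 0.199
```

Emit:
move_arm --pt "1.15 -1.92 0 0 0 -7.6" --pt "1.15 -1.92 0 0 0 -7.6" --pt "1.15 -1.92 0 0 0 -7.6" --pt "1.15 -1.92 0 0 0 -7.6" --pt "0.95 -1.92 0 0 0 -6.9" --pt "0 0 0 0 0 0" --pt "0 0 0 0 0 0" --pt "0 0 0 0 0 0"

```text
clock: 52.8
position: [0.6213, -0.0036, 0.1754]
ee_rot: [-2.229, -2.211, 0.003]
force: [0.7, -0.4, -1.4]
width: 0.201
```

Emit:
move_arm --pt "0 0 -1.5 0 0 0" --pt "0 0 -1.5 0 0 0" --pt "0 0 -0.8 0 0 0" --pt "0 0 -0.6 0 0 0" --pt "0 0 -0.3 0 0 0" --pt "0 0 0 0 0 0" --pt "0 0 0 0 0 0"

```text
clock: 53.5
position: [0.6222, -0.0047, 0.1292]
ee_rot: [-2.233, -2.209, 0.002]
force: [0.2, -0.7, -1.3]
width: 0.203
```

Emit:
move_arm --pt "0 0 -0.4 0 0 0" --pt "0 0 -0.2 0 0 0" --pt "0 0 -0.1 0 0 0" --pt "0 0 0 0 0 0" --pt "0 0 0 0 0 0"

```text
clock: 54.0
position: [0.6218, -0.0048, 0.1217]
ee_rot: [-2.233, -2.208, 0.003]
force: [-0.2, -0.1, -0.9]
width: 0.205
```

Emit:
move_arm --pt "0 0 -0.1 0 0 0" --pt "0 0 0 0 0 0" --pt "0 0 0 0 0 0"

```text
clock: 54.3
position: [0.6222, -0.0048, 0.1215]
ee_rot: [-2.234, -2.209, 0.002]
force: [-0.4, -1.6, 5.4]
width: 0.198
```

Emit:
move_arm --pt "0 0 0 0 0 0" --pt "0 0 0 0 0 0" --pt "0 0 0 0 0 0" --pt "0 0 1 0 0 0" --pt "0 0 2 0 0 0" --pt "-1 0 3 0 0 0" --pt "-1 2 0 0 0 7" --pt "-1.2 3 0 0 0 7.6" --grip 0.29

```text
clock: 55.1
position: [0.5908, 0.0436, 0.1826]
ee_rot: [1.932, 2.474, -0.002]
force: [0.5, 1.0, 0.1]
width: 0.288
```

Emit:
move_arm --pt "-1.3 3.1 0 0 0 7.6" --pt "-1.3 3.1 0 0 0 7.6" --pt "-1.3 3.1 0 0 0 7.6" --pt "-1.3 3.1 0 0 0 7.6" --pt "-1.3 3.1 0 0 0 7.6" --pt "-1.3 3.1 0 0 0 7.6" --pt "-1.3 3.1 0 0 0 7.6" --pt "-1.3 3.1 0 0 0 7.6"

```text
clock: 55.9
position: [0.4855, 0.2944, 0.1816]
ee_rot: [0.408, 3.114, -0.003]
force: [0.8, -0.2, 0.0]
width: 0.288
```

Emit:
move_arm --pt "-1.3 3.1 0 0 0 7.6" --pt "-1.3 3.1 0 0 0 7.6" --pt "-1 2.6 0 0 0 7.4" --pt "0 0 0 0 0 0" --pt "0 0 0 0 0 0"

```text
clock: 56.4
position: [0.4498, 0.3816, 0.1811]
ee_rot: [-0.202, 3.134, -0.003]
force: [0.0, -1.0, 0.7]
width: 0.291
```

```bash
python3 pk.py "2"
```

```text
56.45 [0.45038402 0.38061154 0.18095784] toolyaw 97.25823073442766 width 0.2880435967809042
2 [0.4981 0.395 ] err 0.03 local [ 2.4 82.6] px [287. 255.]
```

Emit:
move_arm --pt "2 0.6 -2 0 0 0" --pt "2 0.6 -2 0 0 0" --pt "0.85 0.1 -3 0 0 0" --pt "0 0 -2 0 0 0" --pt "0 0 -1 0 0 0" --pt "0 0 0 0 0 0" --pt "0 0 0 0 0 0" --grip 0.25

```text
clock: 57.15
position: [0.4988, 0.3942, 0.0818]
ee_rot: [-0.2, 3.134, -0.003]
force: [-0.3, 0.5, 0.1]
width: 0.25
```

```bash
python3 - <<'E'
from wt import *
s=monitor.observe(); print(s["position"],s["width"],"to go cm",((np.array([.4982,.3943,.066])-s["position"])*100).round(2))
E
```

```text
[0.49883246 0.39419282 0.08177594] 0.24999137562147078 to go cm [-0.06  0.01 -1.58]
```

Then inward drag (direction −y) and regrip as before.

Emit:
move_arm --pt "-0.05 0 -0.6 0 0 0" --pt "0 0 -0.5 0 0 0" --pt "0 0 -0.3 0 0 0" --pt "0 0 -0.1 0 0 0" --pt "0 0 0 0 0 0" --pt "0 0 0 0 0 0"

```text
clock: 57.75
position: [0.4979, 0.3944, 0.0658]
ee_rot: [-0.202, 3.134, -0.003]
force: [-0.2, 0.6, 0.2]
width: 0.247
```

Emit:
move_arm --pt "0 0 0 0 0 0" --pt "0 0 0 0 0 0" --pt "0 0 0 0 0 0" --grip 0 --force 20

```text
clock: 58.05
position: [0.4979, 0.3945, 0.0659]
ee_rot: [-0.202, 3.134, -0.003]
force: [0.2, 1.0, 0.4]
width: 0.197
```

Emit:
move_arm --pt "0 0 0.1 0 0 0" --pt "0.05 -0.4 0 0 0 0" --pt "0.05 -0.4 0 0 0 0" --pt "0.05 -0.4 0 0 0 0" --pt "0 0 -0.05 0 0 0" --pt "0 0 -0.05 0 0 0" --pt "0 0 0 0 0 0"

```text
clock: 58.75
position: [0.4995, 0.3821, 0.0658]
ee_rot: [-0.202, 3.134, -0.004]
force: [-0.4, -0.8, -0.4]
width: 0.199
```

Emit:
move_arm --pt "0 0 0 0 0 0" --pt "0 0 0 0 0 0" --pt "0 0 0 0 0 0" --pt "0 0 -0.3 0 0 0" --pt "0 0 -0.3 0 0 0" --pt "0 0 0 0 0 0" --grip 0.25

```text
clock: 59.35
position: [0.4992, 0.3819, 0.0591]
ee_rot: [-0.202, 3.135, -0.004]
force: [-0.2, 0.3, 1.1]
width: 0.249
```

Emit:
move_arm --pt "0 0 0 0 0 0" --pt "0 0 0 0 0 0" --pt "0 0 0 0 0 0" --pt "0 0 0 0 0 0" --grip 0 --force 35

```text
clock: 59.75
position: [0.4994, 0.3821, 0.0597]
ee_rot: [-0.202, 3.134, -0.003]
force: [0.3, 0.7, -1.9]
width: 0.203
```

Emit:
move_arm --pt "0 0 0.5 0 0 0" --pt "0 0 1 0 0 0" --pt "0 0 2 0 0 0" --pt "0 0 3 0 0 0" --pt "-1 0 3 0 0 0" --pt "-2 0 2 0 0 0" --pt "-1 0 0 0 0 0"

```text
clock: 60.45
position: [0.4587, 0.3843, 0.1787]
ee_rot: [-0.204, 3.13, 0.003]
force: [-0.3, 0.9, -1.2]
width: 0.203
```

Emit:
move_arm --pt "1 -2.3 0 0 0 -7.5" --pt "1.3 -2.7 0 0 0 -7.6" --pt "1.3 -2.7 0 0 0 -7.6" --pt "1.3 -2.7 0 0 0 -7.6" --pt "1.3 -2.7 0 0 0 -7.6" --pt "1.3 -2.7 0 0 0 -7.6" --pt "1.3 -2.7 0 0 0 -7.6" --pt "1.3 -2.7 0 0 0 -7.6"

```text
clock: 61.25
position: [0.5605, 0.1688, 0.1743]
ee_rot: [-1.417, -2.803, 0.004]
force: [0.5, 0.7, -1.7]
width: 0.205
```

Emit:
move_arm --pt "1.3 -2.7 0 0 0 -7.6" --pt "1.3 -2.7 0 0 0 -7.6" --pt "1.3 -2.7 0 0 0 -7.6" --pt "1.3 -2.7 0 0 0 -7.6" --pt "0.97 -2.7 0 0 0 -6.9" --pt "0 0 0 0 0 0" --pt "0 0 0 0 0 0" --pt "0 0 0 0 0 0"

```text
clock: 62.05
position: [0.6215, 0.0365, 0.1744]
ee_rot: [-2.229, -2.21, 0.003]
force: [0.3, 0.1, -1.7]
width: 0.204
```

Emit:
move_arm --pt "0 0 -1.5 0 0 0" --pt "0 0 -1.5 0 0 0" --pt "0 0 -0.8 0 0 0" --pt "0 0 -0.6 0 0 0" --pt "0 0 -0.4 0 0 0" --pt "0 0 0 0 0 0" --pt "0 0 0 0 0 0"

```text
clock: 62.75
position: [0.6223, 0.0353, 0.127]
ee_rot: [-2.233, -2.209, 0.002]
force: [-1.0, 0.2, -1.3]
width: 0.201
```

Emit:
move_arm --pt "0 0 -0.3 0 0 0" --pt "0 0 -0.2 0 0 0" --pt "0 0 -0.1 0 0 0" --pt "0 0 0 0 0 0" --pt "0 0 0 0 0 0"

```text
clock: 63.25
position: [0.6221, 0.0353, 0.1208]
ee_rot: [-2.233, -2.208, 0.003]
force: [-0.3, -0.7, -1.6]
width: 0.202
```

Emit:
move_arm --pt "0 0 -0.1 0 0 0" --pt "0 0 0 0 0 0"

```text
clock: 63.45
position: [0.6225, 0.0353, 0.1204]
ee_rot: [-2.233, -2.209, 0.002]
force: [-1.9, -0.4, 4.3]
width: 0.203
```

Emit:
move_arm --pt "0 0 0 0 0 0" --pt "0 0 0 0 0 0" --pt "0 0 0 0 0 0" --pt "0 0 1 0 0 0" --pt "0 0 2 0 0 0" --pt "0 0 3 0 0 0" --pt "0 0 3 0 0 0" --pt "0 2.5 1.5 0 0 0" --grip 0.29

```text
clock: 64.25
position: [0.6236, 0.0564, 0.2282]
ee_rot: [2.238, 2.201, -0.001]
force: [0.0, 0.2, -0.8]
width: 0.29
```

Emit:
move_arm --pt "0 3.8 0 0 0 1" --pt "0 3.8 0 0 0 1" --pt "0 3.8 0 0 0 1" --pt "0 3.8 0 0 0 1" --pt "0 3.8 0 0 0 1" --pt "0 3.8 0 0 0 1" --pt "0 3.8 0 0 0 2" --pt "0 0 0 0 0 0" --grip 0

```text
clock: 65.05
position: [0.6194, 0.3338, 0.2251]
ee_rot: [-2.06, -2.365, -0.001]
force: [-0.2, 0.6, 0.1]
width: 0.003
```

```bash
python3 - <<'E'
from h import *
s=monitor.observe(); print(s["clock"],s["position"],s["ee_rot"],s["width"],s["joints"].round(2))
c=cam("scene"); a=c["im"][130:330,220:470,::-1]
t=cam("top"); b=t["im"][90:240,200:400,::-1]
cv2.imwrite("pics/s14.png",np.vstack([cv2.resize(a,(500,400)),np.zeros((0,500,3),np.uint8)]))
import glob
A=cv2.resize(a,(450,360)); B=cv2.resize(b,(350,262)); B=np.vstack([B,np.zeros((98,350,3),np.uint8)])
cv2.imwrite("pics/s14.png",np.hstack([A,B]))
for n in("scene","top"):
    print([(round(x["p"],2),x["rect"]) for x in outline_of(n,"case_lid")][:2])
E
```

```text
65.05 [0.61938044 0.33375463 0.22513567] [-2.06009022e+00 -2.36493768e+00 -8.03534226e-04] 0.003355627742590045 [-0.37  0.61 -0.33  1.36  0.19  1.21 -0.58]
[(0.66, [341.3, 139.1, 44.4, 55.0])]
[(0.56, [131.2, 182.2, 68.6, 26.2]), (0.49, [256.2, 140.7, 105.2, 63.8])]
```

View pics/s14.png

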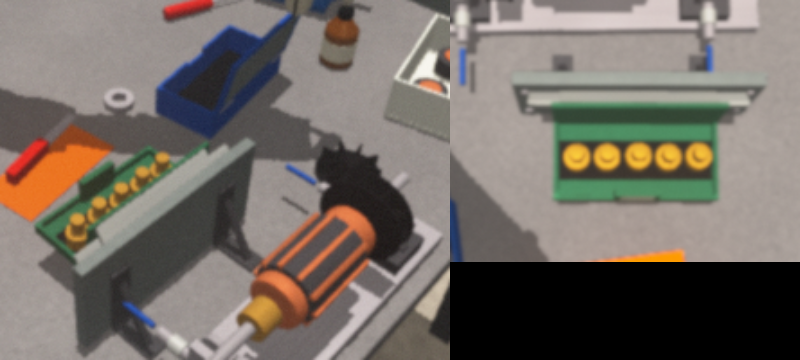

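Emit:
move_arm --pt "0 0 -2.5 0 0 0" --pt "0 0 -2.5 0 0 0" --pt "0 0 -1.5 0 0 0" --pt "0 0 -1 0 0 0" --pt "0 0 0 0 0 0"

```text
clock: 65.75
position: [0.6219, 0.3251, 0.1486]
ee_rot: [-2.074, -2.358, 0.006]
force: [-0.5, 0.7, -0.6]
width: 0.007
```

Emit:
move_arm --pt "-1 -0.13 0 0 0 0" --pt "-1 -0.13 0 0 0 0" --pt "-1 -0.13 0 0 0 0" --pt "-1 -0.13 0 0 0 0" --pt "-1 -0.13 0 0 0 0" --pt "0 0 0 0 0 0"

```text
clock: 66.35
position: [0.5703, 0.3199, 0.1501]
ee_rot: [-2.072, -2.36, 0.004]
force: [-0.1, 0.0, -0.3]
width: 0.006
```

Emit:
move_arm --pt "-1 -0.13 0 0 0 0" --pt "-1 -0.13 0 0 0 0" --pt "-1 -0.13 0 0 0 0" --pt "-1 -0.13 0 0 0 0" --pt "-0.8 -0.1 0 0 0 0" --pt "0 0 0 0 0 0"

```text
clock: 66.95
position: [0.5226, 0.3136, 0.1499]
ee_rot: [-2.072, -2.36, 0.004]
force: [0.3, 0.2, 0.5]
width: 0.007
```

Emit:
move_arm --pt "-0.4 -0.05 -0.8 0 0 0" --pt "-0.4 -0.05 -0.8 0 0 0" --pt "-0.4 -0.05 -0.8 0 0 0" --pt "-0.4 -0.05 -0.7 0 0 0" --pt "0 0 0 0 0 0"

```text
clock: 67.45
position: [0.5068, 0.311, 0.1172]
ee_rot: [-2.072, -2.359, 0.007]
force: [0.0, -0.8, -0.5]
width: 0.003
```

```bash
cat > lid.py <<'E'
from h import *
s=monitor.observe(); print(s["position"],s["force"])
for n in("scene","top"):
    c=cam(n); o=outline_of(n,"case_lid")+outline_of(n,"case")
    if not o: continue
    for x in o[:2]:
      best=[]
      for d in range(0,110,3):
        a=np.radians(d); M=np.zeros((420,560),np.uint8)
        L=box(-110,0,-112.5,112.5,0,6); L=L@np.array([[np.cos(a),0,-np.sin(a)],[0,1,0],[np.sin(a),0,np.cos(a)]]) if 0 else np.c_[L[:,0]*np.cos(a)+L[:,2]*np.sin(a),L[:,1],-L[:,0]*np.sin(a)+L[:,2]*np.cos(a)]
        L=L+[.055,0,.054]
        parts={0:[L],1:[L,box(-55,55,-112.5,112.5,0,54)]}
        for k,pp in parts.items():
            M[:]=0
            for p in pp: cv2.fillConvexPoly(M,cv2.convexHull(np.round(proj(c,warp(p,[.5063,.3127,.128]))).astype(np.int32)),1)
            best.append(((M&x["mask"]).sum()/(M|x["mask"]).sum(),d,k))
      print(n,round(x["p"],2),x["rect"],[(round(b[0],2),b[1],"lid" if b[2]==0 else "case+lid") for b in sorted(best)[::-1][:3]])
E
python3 lid.py
```

```text
[0.50675819 0.31101521 0.11720131] [ 0.0116316  -0.77740611 -0.4537589 ]
scene 0.96 [311.8, 140.9, 64.5, 54.3] [(np.float64(0.78), 24, 'lid'), (np.float64(0.78), 27, 'lid'), (np.float64(0.77), 30, 'lid')]
scene 0.7 [276.0, 176.5, 19.8, 17.2] [(np.float64(0.0), 108, 'case+lid'), (np.float64(0.0), 108, 'lid'), (np.float64(0.0), 105, 'case+lid')]
top 0.71 [154.4, 200.1, 45.9, 46.2] [(np.float64(0.43), 33, 'lid'), (np.float64(0.42), 36, 'lid'), (np.float64(0.41), 30, 'lid')]
top 0.91 [153.8, 201.6, 51.0, 53.3] [(np.float64(0.48), 0, 'case+lid'), (np.float64(0.48), 3, 'case+lid'), (np.float64(0.48), 6, 'case+lid')]
```

Emit:
move_arm --pt "-0.5 -0.06 -0.7 0 0 0" --pt "-0.5 -0.06 -0.7 0 0 0" --pt "-0.5 -0.06 -0.7 0 0 0" --pt "-0.5 -0.06 -0.6 0 0 0" --pt "0 0 -0.5 0 0 0" --pt "0 0 -0.3 0 0 0" --pt "0 0 0 0 0 0"

```text
clock: 68.45
position: [0.488, 0.309, 0.0832]
ee_rot: [-2.073, -2.359, 0.004]
force: [-0.2, -0.3, -0.0]
width: 0.004
```

Emit:
move_arm --pt "0 0 -0.2 0 0 0" --pt "0 0 -0.1 0 0 0" --pt "0 0 0 0 0 0"

```text
clock: 68.75
position: [0.4882, 0.3092, 0.0807]
ee_rot: [-2.074, -2.359, 0.003]
force: [0.6, -0.3, 0.3]
width: 0.004
```

Emit:
move_arm --pt "0 0 -0.15 0 0 0" --pt "0 0 -0.15 0 0 0" --pt "0 0 0 0 0 0"

```text
clock: 69.05
position: [0.4883, 0.3093, 0.0791]
ee_rot: [-2.074, -2.359, 0.002]
force: [-4.3, -3.5, 15.9]
width: 0.002
```

Emit:
move_arm --pt "0 0 -0.1 0 0 0" --pt "0 0 -0.1 0 0 0" --pt "0 0 0 0 0 0"

```text
clock: 69.35
position: [0.4883, 0.3094, 0.0788]
ee_rot: [2.074, 2.359, -0.001]
force: [-9.2, -7.3, 35.1]
width: 0.003
```

Emit:
move_arm --pt "0 0 1 0 0 0" --pt "0 0 2.5 0 0 0" --pt "-1 0 4 0 0 0" --pt "-2 -2 4 0 0 0" --pt "-3 -2 3 0 0 0" --pt "-3 -2 2 0 0 0" --pt "-3 -2 0 0 0 0" --pt "0 0 0 0 0 0"

```text
clock: 70.15
position: [0.365, 0.2267, 0.2412]
ee_rot: [2.074, 2.359, -0.005]
force: [1.3, -0.3, -0.3]
width: 0.008
```

```bash
python3 lid.py; python3 - <<'E'
from h import *
s=monitor.observe(); print(s["clock"],s["position"],s["force"])
t=cam("top"); c=cam("scene")
for n,cc in(("top",t),("scene",c)):
    for th,z,p0 in(("blade_grip",.015,[.45,-.0375,1.61]),("case",0,[.5063,.3127,.128]),("shelf_tab",.06,[.6215,-.0447,-.0125])):
        o=outline_of(n,th)
        if o: print(n,th,round(o[0]["p"],2),o[0]["rect"],fit([cc],[o[0]["mask"]],th,p0,z))
    for o in outline_of(n,"weight1_mid"):
        v,u=np.nonzero(o["mask"]); print(n,"w",round(o["p"],2),back(cc,[[u.mean(),v.mean()]],.085)[0].round(4))
    for o in outline_of(n,"bearing_a")[:2]:
        v,u=np.nonzero(o["mask"]); print(n,"ring",back(cc,[[u.mean(),v.mean()]],.0075)[0].round(4))
a=cv2.resize(c["im"][120:330,150:430,::-1],(800,600)); cv2.imwrite("pics/fin.png",a)
E
```

```text
[0.36497637 0.22670104 0.24119935] [ 1.30577504 -0.34391745 -0.33280066]
scene 0.92 [310.4, 142.3, 64.1, 51.1] [(np.float64(0.95), 0, 'lid'), (np.float64(0.91), 3, 'lid'), (np.float64(0.87), 6, 'lid')]
scene 0.72 [304.1, 146.5, 70.4, 59.5] [(np.float64(0.94), 0, 'case+lid'), (np.float64(0.92), 3, 'case+lid'), (np.float64(0.9), 6, 'case+lid')]
top 0.58 [104.8, 200.4, 101.0, 62.3] [(np.float64(0.88), 6, 'lid'), (np.float64(0.88), 9, 'lid'), (np.float64(0.88), 0, 'lid')]
top 0.6 [105.6, 200.6, 101.2, 62.5] [(np.float64(0.86), 0, 'case+lid'), (np.float64(0.86), 3, 'case+lid'), (np.float64(0.85), 6, 'case+lid')]
70.45 [0.36881195 0.22971169 0.24047456] [ 0.45415678 -0.2968967  -0.47085221]
top blade_grip 0.74 [253.2, 262.1, 68.3, 24.5] (array([ 0.45  , -0.0375,  1.61  ]), np.float64(1.0))
top case 0.73 [103.2, 201.2, 102.9, 60.6] (array([0.5086983 , 0.31300273, 0.1181393 ]), np.float64(0.13427246566218887))
top shelf_tab 0.69 [103.0, 203.9, 100.6, 55.8] (array([ 0.6215, -0.0447, -0.0125]), np.float64(1.0))
top w 0.44 [ 0.6204 -0.0044  0.085 ]
top ring [0.5156 0.3228 0.0075]
top ring [0.4082 0.1678 0.0075]
scene blade_grip 0.62 [223.4, 194.3, 35.3, 39.3] (array([ 0.40802021, -0.0184428 ,  1.81037445]), np.float64(0.15089477451682176))
scene case 0.67 [291.8, 225.2, 11.9, 10.0] (array([0.5063, 0.3127, 0.128 ]), np.float64(1.0))
scene shelf_tab 0.69 [306.2, 142.3, 70.9, 65.0] (array([0.53935408, 0.258939  , 0.14727246]), np.float64(0.19143717248299696))
scene w 0.62 [ 0.6128 -0.0007  0.085 ]
scene w 0.3 [ 0.47   -0.1964  0.085 ]
scene ring [ 0.4036 -0.1583  0.0075]
scene ring [0.4062 0.1665 0.0075]
```

View pics/fin.png

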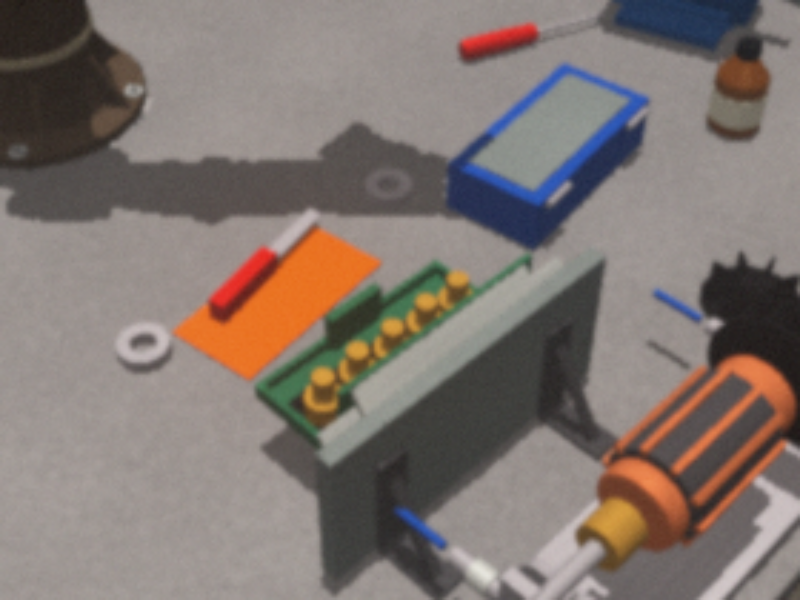

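Emit:
move_arm --pt "0.5 -3 0 0 0 1" --pt "0.5 -3.5 0 0 0 1" --pt "0.5 -3.5 0 0 0 1" --pt "0.5 -3.5 -1 0 0 1" --pt "0.5 -3.5 -1 0 0 1" --pt "0.5 -3.5 -1 0 0 1" --pt "0.5 -3.5 -1 0 0 0" --pt "0.5 -0.5 0 0 0 0" --grip 0.5

```text
clock: 71.85
position: [0.4072, -0.0199, 0.1997]
ee_rot: [-1.953, -2.458, 0.007]
force: [0.3, 0.4, -0.2]
width: 0.496
```

Emit:
move_arm --pt "0 0 0 0 0 0" --pt "0 0 0 0 0 0" --pt "0 0 0 0 0 0"

```text
clock: 72.15
position: [0.4081, -0.0146, 0.201]
ee_rot: [-1.945, -2.466, 0.002]
force: [0.1, 0.1, 0.4]
width: 0.501
```

```bash
cat > bk.py <<'E'
from h import *
s=monitor.observe(); R=Ro.from_rotvec(s["ee_rot"]).as_matrix(); print(s["clock"],s["position"],"yaw",np.degrees(np.arctan2(R[1,1],R[0,1])),s["width"])
w=cam("wrist"); t=cam("top")
for n,cc in(("wrist",w),("top",t)):
    for o in outline_of(n,"blade_grip")[:2]: 
        v,u=np.nonzero(o["mask"]); g=back(cc,[[u.mean(),v.mean()]],.015)[0]
        print(n,round(o["p"],2),o["rect"],fit([cc],[o["mask"]],"blade_grip",[g[0],g[1]-.02,1.75],.013))
    for o in outline_of(n,"mat")[:1]:
        v,u=np.nonzero(o["mask"]); print("mat",o["rect"],fit([cc],[o["mask"]],"mat",[.442,-.02,.118]))
E
python3 bk.py
```

```text
72.15 [ 0.40812608 -0.01458274  0.20101354] yaw 13.48603342007395 0.5012028884511782
wrist 0.61 [268.6, 103.1, 22.0, 155.7] (array([ 0.40909062, -0.02115362,  1.78999228]), np.float64(0.05614934468249744))
mat [258.6, 115.0, 104.7, 154.8] (array([ 0.44178331, -0.01965067,  0.11660457]), np.float64(0.31179014842704666))
top 0.68 [208.5, 262.0, 24.3, 20.0] (array([0.41654159, 0.17046006, 1.80071366]), np.float64(0.794808719993214))
top 0.64 [256.4, 274.5, 7.6, 10.5] (array([0.39513431, 0.05053771, 1.77809848]), np.float64(0.8826451755354383))
mat [252.0, 232.0, 83.0, 49.1] (array([ 0.45299139, -0.01820439,  0.08450724]), np.float64(0.7304522499859201))
```

Emit:
move_arm --pt "0.1 -0.6 -4 0 0 -0.9" --pt "0 0 -4 0 0 0" --pt "0 0 -3.5 0 0 0" --pt "0 0 -3 0 0 0" --pt "0 0 -1.5 0 0 0" --pt "0 0 -1 0 0 0" --pt "0 0 -0.6 0 0 0" --pt "0 0 0 0 0 0"

```text
clock: 73.25
position: [0.4091, -0.0218, 0.0246]
ee_rot: [-1.966, -2.449, 0.003]
force: [-0.4, 0.8, -0.3]
width: 0.496
```

Emit:
move_arm --pt "0 0 0 0 0 0" --pt "0 0 0 0 0 0" --pt "0 0 0 0 0 0" --pt "0 0 0 0 0 0" --pt "0 0 0 0 0 0" --pt "0 0 0 0 0 0" --pt "0 0 0 0 0 0" --grip 0 --force 40

```text
clock: 73.95
position: [0.4094, -0.0219, 0.0252]
ee_rot: [-1.967, -2.449, 0.003]
force: [-1.7, 0.2, 6.7]
width: 0.217
```

Emit:
move_arm --pt "0 0 0.5 0 0 0" --pt "0 0 1.5 0 0 0" --pt "1 -0.5 1 0 0 -3" --pt "1.5 -0.7 0 0 0 -4" --pt "1 -0.5 0 0 0 -3" --pt "0 0 0 0 0 0" --pt "0 0 0 0 0 0"

```text
clock: 74.65
position: [0.4433, -0.0388, 0.0544]
ee_rot: [-2.17, -2.269, 0.004]
force: [0.1, 0.7, -1.2]
width: 0.213
```

Emit:
move_arm --pt "0 0 -1.5 0 0 0" --pt "0 0 -0.9 0 0 0" --pt "0 0 -0.4 0 0 0" --pt "0 0 -0.15 0 0 0" --pt "0 0 0 0 0 0" --pt "0 0 0 0 0 0"

```text
clock: 75.25
position: [0.444, -0.0388, 0.0254]
ee_rot: [-2.172, -2.268, 0.003]
force: [-0.2, -0.4, -0.6]
width: 0.216
```

Emit:
move_arm --pt "0 0 0 0 0 0" --pt "0 0 0 0 0 0" --pt "0 0 0 0 0 0" --pt "0 0 0 0 0 0" --pt "0 0 0 0 0 0" --pt "0 0 1 0 0 0" --pt "0 0 3 0 0 0" --pt "0 0 4 0 0 0" --grip 0.5

```text
clock: 76.05
position: [0.4428, -0.0388, 0.1056]
ee_rot: [-2.17, -2.266, 0.007]
force: [1.1, -0.2, 0.5]
width: 0.501
```

Emit:
move_arm --pt "0 0 4 0 0 0" --pt "0 0 4 0 0 0" --pt "0 0 2 0 0 0" --pt "0 0 0 0 0 0" --pt "0 0 0 0 0 0" --pt "0 0 0 0 0 0"

```text
clock: 76.65
position: [0.4433, -0.0389, 0.2045]
ee_rot: [-2.171, -2.267, 0.005]
force: [0.4, -0.2, -0.2]
width: 0.499
```

```bash
python3 bk.py; python3 lid.py; python3 - <<'E'
from h import *
c=cam("scene")
o=outline_of("scene","shelf_tab")
for x in o: print(round(x["p"],2),x["rect"],fit([c],[x["mask"]],"shelf_tab",[.6215,-.0447,-.0125],.06))
from wt import brass
b=brass(c["im"]); MOD["w"]=[cyl(17,66,88),cyl(10,96,112),cyl(6,88,96)]
for y in(-.126,-.0863,-.0453,-.0048,.0353):
    m=cv2.resize(render(c,"w",[.622,y,0],0),(560,420),interpolation=cv2.INTER_AREA)>0
    print("weight at",y,"brass fraction in silhouette",round((b[m]>0).mean(),2))
E
```

```text
76.65 [ 0.44327671 -0.03888076  0.20445138] yaw 2.4709484649547973 0.49875720001065926
wrist 0.94 [271.7, 93.2, 19.2, 157.4] (array([ 0.44429919, -0.03717822,  1.61210851]), np.float64(0.05459429373472402))
wrist 0.66 [460.1, 115.0, 76.1, 43.4] (array([0.67472902, 0.03913795, 2.98754536]), np.float64(0.6391946561294571))
mat [228.9, 80.7, 96.9, 174.2] (array([ 0.44167874, -0.01914318,  0.12078553]), np.float64(0.19126785976543648))
top 0.67 [234.8, 119.6, 144.6, 35.5] (array([ 0.74618567, -0.05936707,  1.55637769]), np.float64(0.7429482785891285))
top 0.61 [260.4, 255.2, 26.4, 10.1] (array([0.44066648, 0.04716252, 1.61024641]), np.float64(0.6506051609956611))
mat [252.6, 237.3, 37.7, 46.6] (array([ 0.4418579 , -0.01691033,  0.12508084]), np.float64(0.6441325098259405))
[ 0.44387027 -0.03885813  0.2047176 ] [0.5240524  1.42061079 0.19610214]
scene 0.75 [308.1, 142.7, 66.7, 51.8] [(np.float64(0.94), 0, 'lid'), (np.float64(0.91), 3, 'lid'), (np.float64(0.87), 6, 'lid')]
scene 0.87 [302.9, 142.7, 73.4, 66.0] [(np.float64(0.96), 0, 'case+lid'), (np.float64(0.94), 3, 'case+lid'), (np.float64(0.92), 6, 'case+lid')]
top 0.68 [104.6, 202.0, 100.5, 59.8] [(np.float64(0.97), 6, 'lid'), (np.float64(0.97), 3, 'lid'), (np.float64(0.96), 0, 'lid')]
top 0.91 [107.5, 199.4, 99.1, 60.4] [(np.float64(0.96), 0, 'case+lid'), (np.float64(0.96), 3, 'case+lid'), (np.float64(0.95), 6, 'case+lid')]
0.87 [237.2, 210.0, 97.6, 66.2] (array([ 0.61209517, -0.04306322,  0.02047392]), np.float64(0.46654023746701845))
0.23 [258.3, 207.2, 111.0, 124.9] (array([ 0.69637223, -0.07258174, -0.04327621]), np.float64(0.3997941988528114))
weight at -0.126 brass fraction in silhouette 0.76
weight at -0.0863 brass fraction in silhouette 0.44
weight at -0.0453 brass fraction in silhouette 0.43
weight at -0.0048 brass fraction in silhouette 0.47
weight at 0.0353 brass fraction in silhouette 0.49
```

All in place (the bodies of the other four weights are hidden behind the back plate in that view). Handing in.

```bash
python3 -c "
from cell import workorder
print(workorder.sign_off())"
```

```text
the job is handed in; nothing more can be done
None
```

The job is done and handed in at about 77 s of the 210 s allowed.

**What I did**
- I hung the shelf tipped front-up, then let it down level and released it. It is centred on the cleat to within a few millimetres.
- I opened the case lid with the blade through the slot and laid the blade back on its mat.
- All five weights were in the case. I stood them in one row on the rubber strip, about 40 mm apart. I moved the two end weights inward in the case first so the fingers cleared the end walls.
- I pressed the lid shut. By then the blade had been knocked to the edge of its mat, so I picked it up again and put it back.

**Last checks**
- **Lid:** fits at 0° in the scene camera. The top camera could not tell 0° from 6°, but I had pressed the lid until it stopped.
- **Blade:** the wrist camera puts it at (0.444, −0.037), inside the mat.
- **Shelf and strip:** the strip lined up with the hung position in the wrist view before any weight went on, and the shelf looked level in the later pictures.
- **Weights:** all five were upright in the last picture. By the release positions the outer two end about 4–5 mm inside the strip's ends.
- **Bearing rings:** they are where they started.

**Checks that disagreed or were weak**
- The final shelf outline fit was poor (mismatch 0.47), because the board and the weights hide much of it.
- Only one of the five weights showed fully in the last colour check. The back plate hides the lower parts of the others.
- Pressing the lid shut reached about 35 N, close to the 40 N limit.

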